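# Fetch the stone model from behind the bottles for the vacuum former

### The job

The yellow dental stone model stands at the back of the grey bottle bay, hemmed in by three bottles. First set all three bottles upright in the blue side tray, then put the model upright in the middle of the vacuum former's round platform, and only then return each bottle, standing, to the very place in the bay where it stood at the start. Don't knock anything over, and leave the white model, the green bowl and the small blue-lidded jar where they are.

Things in the scene. Friction and masses are not known exactly. Their poses are not given: they have to be found in the camera images.
- bottle_black: Black round plastic bottle with a red screw cap and grey label, standing in the bay. Body 56 mm in diameter up to 112 mm, sloping shoulder, cap 34 mm in diameter and 28 mm high, top of the cap 156 mm above the underside. Loose, 0.16 to 0.34 kg. Origin: centre of the underside, z up its axis.
- bottle_amber: Amber round glass bottle with a white screw cap and white label, standing in the bay. Body 52 mm in diameter up to 106 mm, sloping shoulder, cap 34 mm in diameter and 28 mm high, top of the cap 148 mm above the underside. Loose, 0.16 to 0.34 kg. Origin: centre of the underside, z up its axis.
- bottle_white: White square plastic bottle with a blue screw cap and a blue band over its label, standing in the bay. Body 52 x 52 mm up to 110 mm, sloping shoulder, cap 34 mm in diameter and 28 mm high, top of the cap 152 mm above the underside. Loose, 0.16 to 0.34 kg. Origin: centre of the underside, z up its axis.
- model_yellow: Yellow stone model of a dental arch, standing at the back of the bay between the bottles. Base 50 mm deep (x -25 to 25), 56 mm wide (y), 26 mm high, its flat upright side faces at y=+-28 run from x=-13 to 25; 43 mm high over the teeth. Front teeth point to its -x. Loose, 0.1 to 0.16 kg. Origin: centre of the underside.
- bay: Grey plastic bottle bay, fixed: shallow tray 150 (x) x 220 (y) mm, floor 3 mm thick, lips 10 mm high, back panel 45 mm high at its +x edge; front (-x) to the robot. Three black rings mark the stations: (-27,0), (22,68), (22,-68) mm; which bottle stands on which varies, each within 3 mm of a ring's centre; model near (42,0), its front to -x. Origin: centre of underside.
- tray: Blue plastic side tray, fixed, empty: 220 (x) x 180 (y) mm, rim 17 mm high, walls 6 mm thick, floor 4 mm above the bench; room for all three bottles. Stands left or right of the bay. Origin: centre of the underside.
- platform: Round perforated platform, 122 mm wide, atop the white vacuum former (left or right of the bay). Origin: centre of its upper face, 125 mm above the bench; steel rim 4 mm higher. Machine 220 mm wide (y), reaching to x=-155 at its front; heater post (22 mm thick) at x=128 mm, round grey heater head at x 137 to 273, y within 70 mm, up to 130 mm above it.
- model_white: White stone model of a dental arch, the same size as the yellow one, on the bench in front of the bay. Leave it alone. Origin: centre of the underside.
- bowl: Green mixing bowl, 98 mm in diameter at the rim, 52 mm high, on the bench in front of the bay. Leave it alone. Origin: centre of the underside.
- polish_jar: Small jar with a blue lid, 48 mm in diameter, 45 mm high, on the bench just in front of the bay. Leave it alone. Origin: centre of the underside.

How it is judged:
By the outcome, as a careful person would: the job done as asked, in the order asked, and still so for the second after the job is handed in, with the robot touching nothing.
It also fails if it takes over 144 s, if anything falls off the work surface, if the arm or the gripper's body presses on something with over 40 N, if the wrist force passes 120 N, or if a joint passes its speed limit or range.

### The arm

A 6-joint arm with a two-finger parallel gripper is mounted at the origin on the work surface. World frame = base frame: x ahead of the robot, y to its left, z up, the work surface at z = 0. Lengths are in mm, angles in rad, forces in N, time in s.
With the tool pointing down it reaches from about 350 to 975 mm from the base axis. Payload 7.1 kg.
Tool frame: the origin (TCP) lies on the centre line of the jaws, within the pads' length; the fingertips stand 14 mm ahead of it and the grasp point (between the pads) lies 5 mm behind it; x points along the fingers, z is the direction in which the jaws open and shut, and the axes are right-handed (so a half turn about x gives the same grasp; the last joint's range is limited). The gripper opens to 88 mm and grips with 3 to 60 N. Pads are 20 mm wide; open, the fingers measure 115 mm over their backs; the gripper's body (75 mm by 178 mm) begins 61 mm behind the grasp point.
Start: joints at [-1.255, 0.423, 1.63, -0, 1.089, -0.019], TCP at [205.38, -590.275, 236.675] pointing down, gripper open.
Joint ranges: [-3, 3], [-0.9, 2.11], [0.09, 2.58], [-1.31, 4.45], [0.11, 2.69], [-2.54, 2.54]. Speed limits (rad/s): [2.39, 2.39, 3.01, 3.14, 3.14, 3.14].

### API

Orientations are given as a rotation vector (axis times angle).
In Python, from workcell import ctrl gives the robot as it stands.
- The arm moves only by the tool servo_tool, never from a script. Its argument "plan" is a list that holds one entry, the list of rows, each a list of 7 numbers: the shift along the tool's x, y, z in cm, then the turn, a rotation vector about the tool's x, y, z in rad, then the finger opening in cm, from 0 to 8.78. A call has 1 to 8 rows; each row is the pose to reach, as a shift and turn from the pose commanded when the call began, along the tool's axes at that moment; what a row does not reach only later rows make up. A row lasts 1/12 s, in which the tool goes at most 41.7 mm and 7.16 degrees, less where a joint would pass 70% of its speed; a pose out of reach is approached as far as the arm can. A call with a gripper value outside its range is refused whole. The fingers move at their own pace and stop on an object; the grip force is fixed at half the most. Time passes only in rows, so rows that repeat a pose let the fingers close. It gives the time, the measured TCP pose, the force and the opening at its end, in the units of the state.
- ctrl.get_obs(): the state, without advancing time (a new reading comes with each control period).
- ctrl.get_image(name): name is "side" or "top" or "wrist"; returns the picture (480x640x3 uint8, red, green, blue); there is no depth.
- ctrl.calibration(name): a dict with "K" (3x3 intrinsics, pixels), "view" (4x4, takes a point from world to camera coordinates). Camera axes: x right, y up, looking along -z (the intrinsics and any distortion apply to the point x, -y, -z); pixel columns grow to the right and rows downward; lengths in mm; the calibration is good to about 2 mm. A picture is of the moment at which its call begins: read the wrist's pose just before it. calibration takes no time and is no camera call; for the wrist camera it gives the pose at the moment of the call.
- ctrl.close_job(): hands the job in, once; it reports no verdict.
The state is a dict: "t": time; "qpos": joint angles; "qvel": joint speeds; "joint_torque": joint torques, N m; "ee_pos": TCP position; "orientation": TCP orientation; "ft_force": force on the tool from outside, world axes, zero at the start; "moment": the same for the moment, N m; "width": finger opening in mm.
Only numpy, scipy, OpenCV 4.12 (cv2) and the standard library are available. Lean on these libraries where they do the work, as an engineer would, in place of code of your own. Each camera call takes 0.05 s, during which the arm holds its last target.

## Working session

There is one attempt and no reset: what is moved stays moved. The work goes in short steps, Python scripts to look and compute and a tool call to move; the robot and the scene stay as the last step left them, time stands still between calls to the robot, and variables do not carry over. Pictures are saved under pics/ and viewed, and the job is handed in when it is done.

Besides the shell and the picture viewer there is one more tool, called after "Emit:" as name(argument=value, ...), one argument or row to a line, values as JSON. servo_tool: Moves the arm, as the interface text tells. Its arguments: {"type":"object","properties":{"plan":{"type":"array","items":{"type":"array","items":{"type":"array","items":{"type":"number"}}}}},"required":["plan"]}

```bash
mkdir -p pics; ls; python3 - <<'E'
from workcell import ctrl
import cv2
o=ctrl.get_obs();print(o)
for n in ["side","top","wrist"]:
    c=ctrl.calibration(n);print(n,c)
    cv2.imwrite(f"pics/{n}0.png",ctrl.get_image(n)[:,:,::-1])
E
```

```text
pics
{'t': 0.0, 'qpos': array([-1.25499929e+00,  4.23829528e-01,  1.63071548e+00, -4.07955380e-05,
        1.08860043e+00, -1.90105703e-02]), 'qvel': array([-0.0024705 , -0.00071638,  0.00061646, -0.00081271, -0.00138084,
       -0.00119136]), 'joint_torque': array([-1.33105594e-03, -5.44643068e+01, -2.73669040e+01,  6.42904197e-02,
        2.28096207e-02, -1.36533508e-04]), 'ee_pos': array([ 205.20348243, -589.76786422,  235.89874064]), 'orientation': array([ 0.96002657,  1.35050235, -0.9585455 ]), 'ft_force': array([ 0.71896664, -1.10583304,  0.43355914]), 'moment': array([ 0.01358378, -0.02746214,  0.02541023]), 'width': 87.63883170575926}
side {'K': array([[520.71325522,   0.        , 322.77176792],
       [  0.        , 520.71325522, 239.06312354],
       [  0.        ,   0.        ,   1.        ]]), 'view': array([[ 9.42094402e-01, -3.35105966e-01,  1.27329705e-02,
        -5.27021000e+02],
       [ 2.37635100e-01,  6.93898980e-01,  6.79730656e-01,
        -2.22593382e+02],
       [-2.36617193e-01, -6.37344645e-01,  7.33351285e-01,
        -9.84288769e+02],
       [ 0.00000000e
[... 398 characters left out ...]
78075e+02],
       [-7.47815587e-02, -3.62687118e-02,  9.96540164e-01,
        -9.50923994e+02],
       [ 0.00000000e+00,  0.00000000e+00,  0.00000000e+00,
         1.00000000e+00]])}
wrist {'K': array([[381.70430793,   0.        , 315.81070666],
       [  0.        , 381.70430793, 239.79887183],
       [  0.        ,   0.        ,   1.        ]]), 'view': array([[ 3.28416315e-01, -9.44532632e-01, -9.11767011e-04,
        -6.23309413e+02],
       [ 9.16515097e-01,  3.18907623e-01, -2.41449798e-01,
         2.87071175e+01],
       [ 2.28347982e-01,  7.84604046e-02,  9.70412883e-01,
        -3.89581217e+02],
       [ 0.00000000e+00,  0.00000000e+00,  0.00000000e+00,
         1.00000000e+00]])}
```

View pics/top0.png

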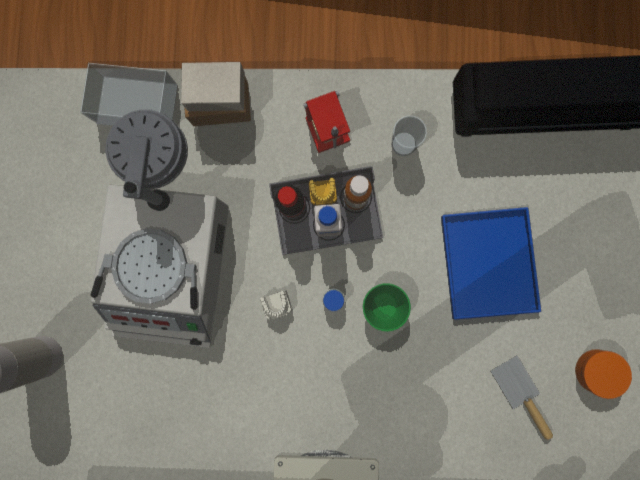

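View pics/side0.png

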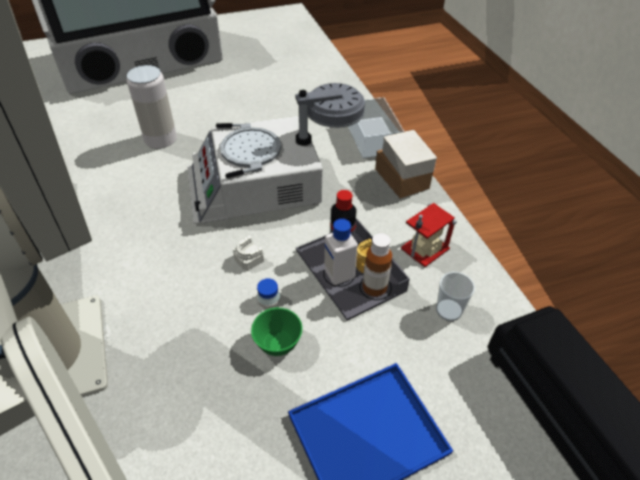

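View pics/wrist0.png

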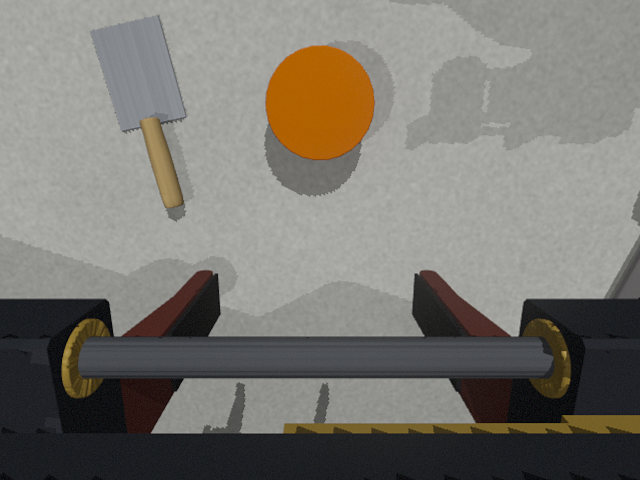

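```bash
cat > h.py <<'E'
import numpy as np, cv2
from scipy.spatial.transform import Rotation as R
from workcell import ctrl
def w2p(n,P,c=None):
    c=c or ctrl.calibration(n);P=np.atleast_2d(P).astype(float)
    q=P@c['view'][:3,:3].T+c['view'][:3,3]
    q=q*[1,-1,-1]; p=q@c['K'].T
    return p[:,:2]/p[:,2:]
def p2w(n,uv,z,c=None):
    c=c or ctrl.calibration(n);V=c['view'];out=[]
    for (u,v) in np.atleast_2d(uv):
        d=np.linalg.solve(c['K'],[u,v,1.])*[1,-1,-1]
        d=V[:3,:3].T@d; o=-V[:3,:3].T@V[:3,3]
        out.append(o+d*(z-o[2])/d[2])
    return np.array(out)
def zoom(img,x0,y0,x1,y1,f):
    return cv2.resize(img[y0:y1,x0:x1],None,fx=f,fy=f,interpolation=cv2.INTER_CUBIC)
E
python3 - <<'E'
from h import *
im=cv2.imread('pics/top0.png')
cv2.imwrite('pics/topz.png',zoom(im,260,155,400,265,5))
cv2.imwrite('pics/topp.png',zoom(im,80,180,240,350,4)[:600])
s=cv2.imread('pics/side0.png')
cv2.imwrite('pics/sidez.png',zoom(s,280,180,420,320,4))
for p,z in [((327,214),155),((287,196),156),((358,184),150)]: print(p2w('top',p,z))
for p in [(443,214),(528,208),(540,312),(454,319)]: print('tray',p2w('top',p,17))
print('side',p2w('side',(342,228),152),p2w('side',(343,197),156),p2w('side',(380,242),148))
E
```

```text
[[598.55858911   4.71483389 155.        ]]
[[630.99768218  79.1912416  156.        ]]
[[656.10850208 -51.80482244 150.        ]]
tray [[ 621.2067655  -239.45176376   17.        ]]
tray [[ 636.29120264 -417.49448308   17.        ]]
tray [[ 418.71769889 -438.47374877   17.        ]]
tray [[ 400.61040692 -261.62342821   17.        ]]
side [[596.5730189   -1.39525956 152.        ]] [[628.70639279  76.95804198 156.        ]] [[653.50103399 -56.07649617 148.        ]]
```

View pics/topz.png

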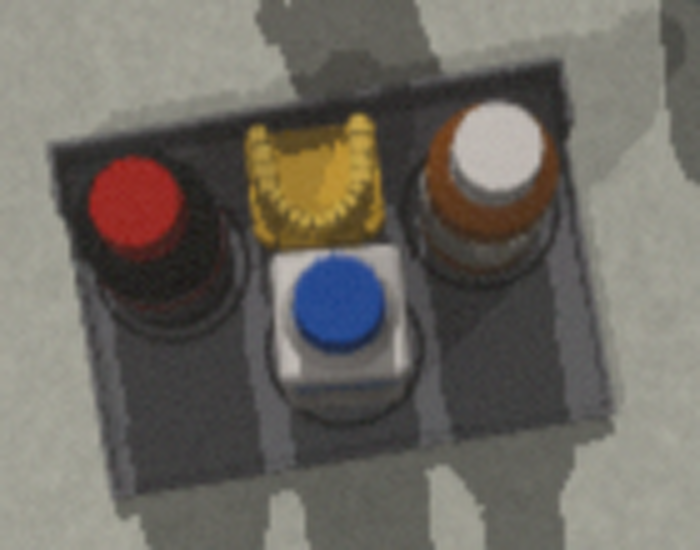

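View pics/sidez.png

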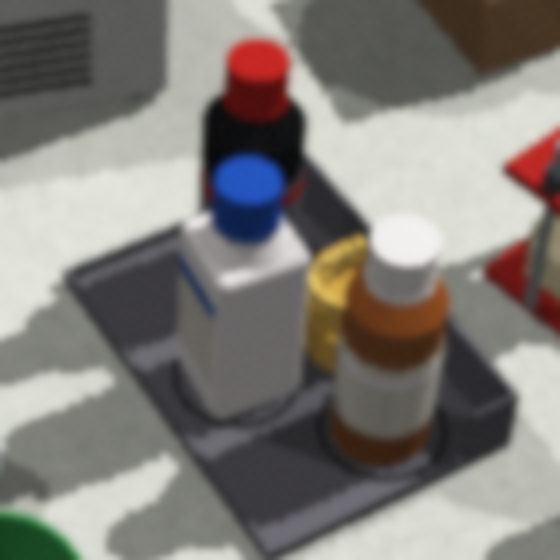

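View pics/topp.png

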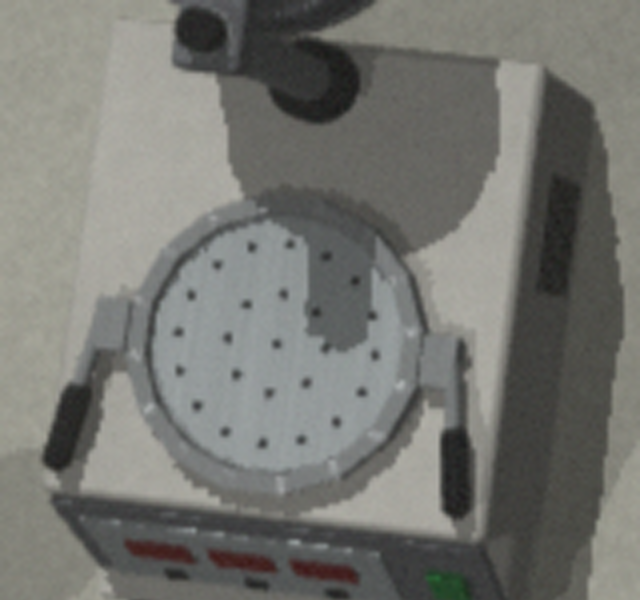

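```bash
cat > fit.py <<'E'
from h import *
from scipy.optimize import least_squares
ct,cs=ctrl.calibration('top'),ctrl.calibration('side')
def z5(p): return np.array(p)/5+[260,155]-.4
def z4(p): return np.array(p)/4+[280,180]-.375
C=[('t',(-75,110,10),z5((115,498))),('t',(-75,-110,10),z5((612,420))),('t',(75,110,45),z5((50,148))),('t',(75,-110,45),z5((562,62))),
('s',(-75,110,10),z4((70,275))),('s',(-75,-110,10),z4((270,557))),('s',(75,-110,45),z4((515,402)))]
def pr(k,P): return w2p('',P,ct if k=='t' else cs)[0]
def T(p,P): c,s=np.cos(p[2]),np.sin(p[2]);return np.array([p[0]+c*P[0]-s*P[1],p[1]+s*P[0]+c*P[1],P[2]])
for sel in ['t','s','ts']:
    f=lambda p:np.concatenate([pr(k,T(p,P))-u for k,P,u in C if k in sel])
    r=least_squares(f,[620,0,0.1]);print(sel,r.x,np.round(r.fun,1))
p=r.x
for n,S in [('center',(-27,0,0)),('L',(22,68,0)),('R',(22,-68,0)),('model',(42,0,0))]:print(n,T(p,S))
caps={'white':(z5((339,303)),z4((249,182)),155),'black':(z5((135,202)),z4((258,67)),159),'amber':(z5((497,148)),z4((405,242)),151)}
for k,(a,b,z) in caps.items(): print(k,p2w('',a,z,ct),p2w('',b,z,cs))
for a in [z5((258,130)),]: print(a)
q=[(278,202),(430,203)]
# platform
def zp(p): return np.array(p)/4+[80,180]-.4
print('plat',p2w('',zp((282,346)),127,ct), 'left/right',p2w('',[zp((130,346)),zp((427,346)),zp((282,200)),zp((282,490))],129,ct))
print('objs: wmodel,jar,bowl',p2w('',[(277,304)],30,ct),p2w('',[(334,300)],45,ct),p2w('',[(387,307)],52,ct))
E
python3 fit.py
```

```text
t [6.21996554e+02 8.02213691e+00 1.76137773e-01] [-0.9  0.8  0.9  0.  -0.6 -0.4  0.6 -0.4]
s [6.24033150e+02 6.32380808e+00 1.69651247e-01] [-1.3 -1.  -0.6  0.6  1.8 -0. ]
ts [6.22810141e+02 7.37994907e+00 1.75724562e-01] [-0.6  0.4  1.2 -0.3 -0.3 -0.8  0.9 -0.7 -2.1 -1.  -1.   0.3  1.2 -0.6]
center [596.22593773   2.65976621   0.        ]
L [632.58347606  78.17883272   0.        ]
R [656.35921196 -55.72678472   0.        ]
model [664.16334658  14.72245575   0.        ]
white [[596.34373781   3.94285183 155.        ]] [[597.98340999   3.28714938 155.        ]]
black [[632.31120692  79.6554487  159.        ]] [[630.27022559  74.96426374 159.        ]]
amber [[655.54400481 -53.60688827 151.        ]] [[655.67346962 -54.59557087 151.        ]]
[311.2 180.6]
plat [[497.79388968 341.57153507 127.        ]] left/right [[496.5053701  414.40920216 129.        ]
 [498.9393786  270.90358339 129.        ]
 [567.67555214 343.96784096 129.        ]
 [429.62100643 337.63166199 129.        ]]
objs: wmodel,jar,bowl [[425.08747319 108.2827286   30.        ]] [[436.43481458 -10.72299664  45.        ]] [[ 424.76870965 -118.22710577   52.        ]]
```

```bash
cat >> h.py <<'E'
def Rgoal(yaw):  # tool x down, tool z (jaw) along bay y
    # columns x,y,z in world
    x=np.array([0,0,-1.]);z=np.array([-np.sin(yaw),np.cos(yaw),0]);y=np.cross(z,x)
    return np.stack([x,y,z],1)
def delta(pos,Rg=None,o=None):
    o=o or ctrl.get_obs();Rc=R.from_rotvec(o['orientation']).as_matrix()
    d=Rc.T@(np.array(pos)-o['ee_pos'])/10
    rv=R.from_matrix(Rc.T@Rg).as_rotvec() if Rg is not None else np.zeros(3)
    return np.round(d,2),np.round(rv,3)
E
python3 - <<'E'
from h import *
o=ctrl.get_obs()
print(R.from_rotvec(o['orientation']).as_matrix().round(3))
V=ctrl.calibration('wrist')['view'];cp=-V[:3,:3].T@V[:3,3]
Rc=R.from_rotvec(o['orientation']).as_matrix()
print('cam in tool',Rc.T@(cp-o['ee_pos']), 'axes',(Rc.T@V[:3,:3].T).round(3))
for s in [0,np.pi]: print(delta([560,0,300],Rgoal(.1757+s)))
E
```

```text
[[-0.     0.944  0.329]
 [ 0.001  0.329 -0.944]
 [-1.     0.    -0.001]]
cam in tool [-148.42643604   66.04455314   -1.05257568] axes [[-0.     0.241 -0.97 ]
 [-0.     0.97   0.241]
 [ 1.     0.    -0.   ]]
(array([ -6.34,  52.89, -44.06]), array([-2.982e+00, -0.000e+00, -2.000e-03]))
(array([ -6.34,  52.89, -44.06]), array([ 0.159, -0.001,  0.   ]))
```

Emit:
servo_tool(
  plan=[
    [[-2,2,-2,0.05,0,0,8.7],[-4,5,-5,0.1,0,0,8.7],[-6.3,8,-8,0.159,0,0,8.7],[-6.3,11,-10.5,0.159,0,0,8.7],[-6.3,14,-13,0.159,0,0,8.7],[-6.3,17,-15.5,0.159,0,0,8.7],[-6.3,20,-18,0.159,0,0,8.7],[-6.3,23,-20.5,0.159,0,0,8.7]],
  ],
)

```text
t: 0.82
ee_pos: [355.7, -319.0, 299.7]
orientation: [1.079, 1.287, -1.079]
ft_force: [0.4, -0.6, -0.7]
width: 86.8
```

```bash
python3 - <<'E'
from h import *
o=ctrl.get_obs();print(o['t'],o['ee_pos'],o['qpos'].round(2))
print(delta([580,5,300],Rgoal(.1757+np.pi)))
E
```

```text
0.8167 [ 355.72906947 -319.01792063  299.74104282] [-0.76  0.13  1.88  0.    1.13  0.64]
(array([-2.000e-02,  2.774e+01, -2.799e+01]), array([-0., -0., -0.]))
```

Emit:
servo_tool(
  plan=[
    [[0,3,-3,0,0,0,8.7],[0,6,-6,0,0,0,8.7],[0,9,-9,0,0,0,8.7],[0,12,-12,0,0,0,8.7],[0,15,-15,0,0,0,8.7],[0,18,-18,0,0,0,8.7],[0,21,-21,0,0,0,8.7],[0,24,-24,0,0,0,8.7]],
  ],
)

```text
t: 1.48
ee_pos: [546.8, -45.7, 299.6]
orientation: [1.078, 1.287, -1.079]
ft_force: [0.5, -1.2, 0.1]
width: 87.1
```

Emit:
servo_tool(
  plan=[
    [[0,2,-2,0,0,0,8.7],[0,3,-3,0,0,0,8.7],[0,3.8,-4,0,0,0,8.7],[0,3.8,-4,0,0,0,8.7],[0,3.8,-4,0,0,0,8.7]],
  ],
)

```text
t: 1.9
ee_pos: [576.0, -2.2, 299.4]
orientation: [1.078, 1.288, -1.079]
ft_force: [-0.1, -0.1, 0.1]
width: 87.2
```

```bash
python3 - <<'E'
from h import *
import json
o=ctrl.get_obs();print(o['t'],o['ee_pos'],o['qpos'].round(2),o['orientation'])
c=ctrl.calibration('wrist');im=ctrl.get_image('wrist')[:,:,::-1]
cv2.imwrite('pics/w1.png',im)
json.dump({k:np.array(v).tolist() for k,v in c.items()},open('w1.json','w'))
for n,P in [('white',(597,3.7,155)),('black',(631.5,77.5,159)),('amber',(655.6,-54,151))]: print(n,w2p('',P,c))
E
```

```text
1.9 [575.95930743  -2.22539742 299.38607279] [-0.02  0.28  1.68 -0.    1.18  1.37] [ 1.0778654   1.28784065 -1.07938587]
white [[314.28997144 203.56244144]]
black [[223.20648558 140.79218908]]
amber [[403.39839169 139.90765635]]
```

View pics/w1.png

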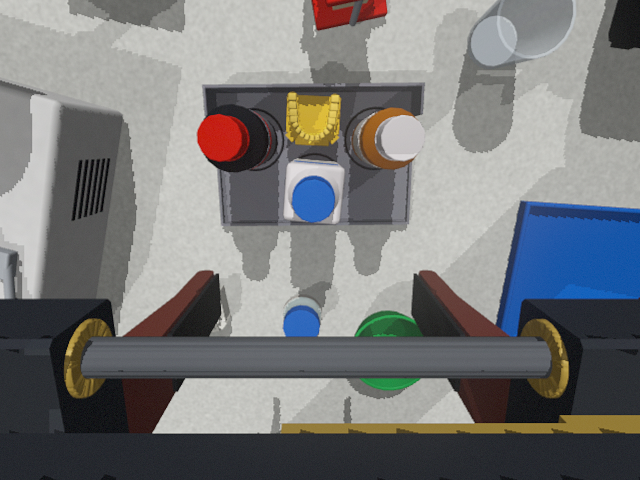

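```bash
python3 - <<'E'
from h import *
import json
c={k:np.array(v) for k,v in json.load(open('w1.json')).items()}
im=cv2.imread('pics/w1.png').astype(int);b,g,r=im[...,0],im[...,1],im[...,2]
M={'black':((r>190)&(g<60)&(b<60),(190,105,260,175),159),'white':((b>170)&(r<80),(280,165,345,230),155),'amber':((r>180)&(abs(r-b)<25),(375,105,430,170),151)}
for k,(m,(x0,y0,x1,y1),z) in M.items():
    mm=np.zeros(m.shape,np.uint8);mm[y0:y1,x0:x1]=m[y0:y1,x0:x1]
    n,l,s,ce=cv2.connectedComponentsWithStats(mm);i=1+np.argmax(s[1:,4])
    cn=max(cv2.findContours((l==i).astype(np.uint8),0,2)[0],key=len)
    (ux,uy),rad=cv2.minEnclosingCircle(cn); e=cv2.fitEllipse(cv2.convexHull(cn))
    print(k,s[i],ce[i].round(1),(ux,uy,rad),e,p2w('',e[0],z,c).round(1), 'expect r px',381.7*17/ (np.linalg.norm(-c['view'][:3,:3].T@c['view'][:3,3]-[600,0,155])))
cv2.imwrite('pics/w1z.png',zoom(im.astype(np.uint8),190,75,440,235,3))
E
```

```text
black [ 198  114   43   47 1541] [218.9 137. ] (218.5, 137.0, 23.048959732055664) ((218.8806915283203, 136.95663452148438), (42.64611053466797, 45.93976593017578), 156.46031188964844) [[633.6  80.9 159. ]] expect r px 21.940774728463385
white [ 292  179   42   43 1394] [312.7 200.2] (311.79998779296875, 200.23635864257812, 21.96962547302246) ((312.4921569824219, 200.02255249023438), (41.58563232421875, 43.22447967529297), 142.71141052246094) [[599.5   5.5 155. ]] expect r px 21.940774728463385
amber [ 380  115   50   55 1958] [406.9 140.6] (406.1559143066406, 145.15591430664062, 33.02119064331055) ((409.9535827636719, 142.4141387939453), (47.225650787353516, 68.346923828125), 125.18531799316406) [[654.7 -59.3 151. ]] expect r px 21.940774728463385
```

View pics/w1z.png

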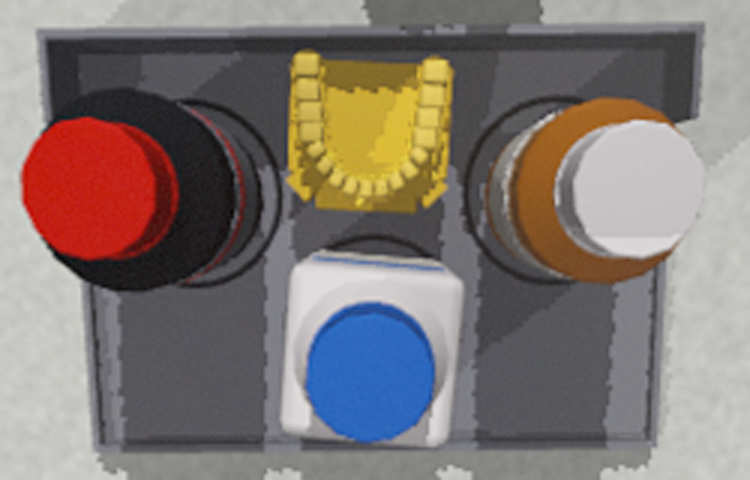

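```bash
python3 - <<'E'
from h import *
import json
c={k:np.array(v) for k,v in json.load(open('w1.json')).items()}
f=lambda p:np.array(p)/3+[190,75]-.33
print('amber',p2w('',f((638,188)),151,c))
print('blue',p2w('',f((370,371)),155,c),'red',p2w('',f((90,188)),159,c))
import fit
C=[((-75,110,10),f((97,450))),((-75,-110,10),f((655,448))),((75,110,45),f((38,32))),((75,-110,45),f((704,23)))]
g=lambda p:np.concatenate([w2p('',fit.T(p,P),c)[0]-u for P,u in C])
r=fit.least_squares(g,[620,5,.17]);print(r.x,r.fun.round(1))
for S in [(-27,0,0),(22,68,0),(22,-68,0),(42,0,0)]:print(fit.T(r.x,S))
print(delta([598,4.7,300],Rgoal(.1757+np.pi)))
E
```

```text
amber [[657.28156672 -52.78552776 151.        ]]
blue [[600.81433581   5.37966916 155.        ]] red [[633.47903493  80.32936945 159.        ]]
t [6.21996554e+02 8.02213691e+00 1.76137773e-01] [-0.9  0.8  0.9  0.  -0.6 -0.4  0.6 -0.4]
s [6.24033150e+02 6.32380808e+00 1.69651247e-01] [-1.3 -1.  -0.6  0.6  1.8 -0. ]
ts [6.22810141e+02 7.37994907e+00 1.75724562e-01] [-0.6  0.4  1.2 -0.3 -0.3 -0.8  0.9 -0.7 -2.1 -1.  -1.   0.3  1.2 -0.6]
center [596.22593773   2.65976621   0.        ]
L [632.58347606  78.17883272   0.        ]
R [656.35921196 -55.72678472   0.        ]
model [664.16334658  14.72245575   0.        ]
white [[596.34373781   3.94285183 155.        ]] [[597.98340999   3.28714938 155.        ]]
black [[632.31120692  79.6554487  159.        ]] [[630.27022559  74.96426374 159.        ]]
amber [[655.54400481 -53.60688827 151.        ]] [[655.67346962 -54.59557087 151.        ]]
[311.2 180.6]
plat [[497.79388968 341.57153507 127.        ]] left/right [[496.5053701  414.40920216 129.        ]
 [498.9393786  270.90358339 129.        ]
 [567.67555214 343.96784096 129.        ]
 [429.62100643 337.63166199 129.        ]]
objs: wmodel,jar,bowl [[425.08747319 108.2827286   30.        ]] [[436.43481458 -10.72299664  45.        ]] [[ 424.76870965 -118.22710577   52.        ]]
[6.24228502e+02 9.02075211e+00 1.85497473e-01] [-1.   1.3  0.9  0.1 -0.5 -0.8  0.5 -0.1]
[597.69169725   4.04099374   0.        ]
[633.30946997  79.9117672    0.        ]
[658.39269733 -53.75510119   0.        ]
[665.50797606  16.76704291   0.        ]
(array([-0.05,  2.32, -0.34]), array([-0.   ,  0.   ,  0.001]))
```

Emit:
servo_tool(
  plan=[
    [[1,1.2,-0.2,0,0,0,8.7],[3,2.4,-0.3,0,0,0,8.7],[6,2.4,-0.3,0,0,0,8.7],[9,2.4,-0.3,0,0,0,8.7],[11,2.4,-0.3,0,0,0,8.7],[12,2.4,-0.3,0,0,0,8.7],[12,2.4,-0.3,0,0,0,8.7]],
  ],
)

```text
t: 2.53
ee_pos: [597.7, 4.1, 177.6]
orientation: [1.078, 1.29, -1.083]
ft_force: [-0.0, -0.7, 0.2]
width: 87.0
```

```bash
python3 - <<'E'
from h import *
o=ctrl.get_obs();print(o['t'],o['ee_pos'])
cv2.imwrite('pics/w2.png',ctrl.get_image('wrist')[:,:,::-1])
print(delta([599,4.8,143],Rgoal(.1757+np.pi)))
E
```

```text
2.5333 [597.71629367   4.09564401 177.60215262]
(array([ 3.64,  0.02, -0.05]), array([-0.001, -0.   ,  0.002]))
```

View pics/w2.png

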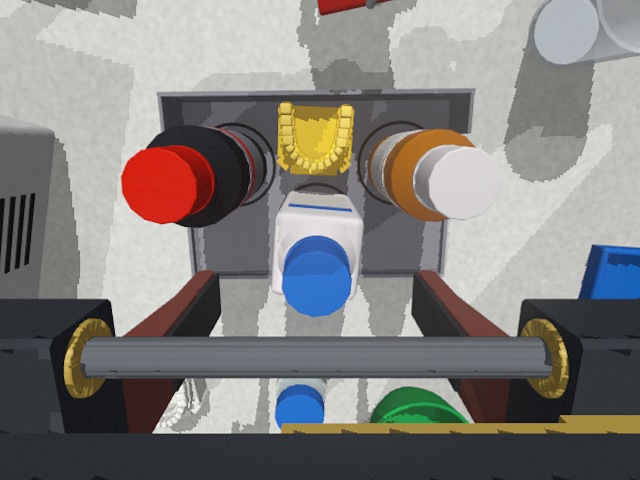

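Emit:
servo_tool(
  plan=[
    [[1.5,0,0,0,0,0,8.7],[3,0,0,0,0,0,8.7],[3.45,0,0,0,0,0,8.7],[3.45,0,0,0,0,0,6],[3.45,0,0,0,0,0,4],[3.45,0,0,0,0,0,2.5],[3.45,0,0,0,0,0,2.5],[3.45,0,0,0,0,0,2.5]],
  ],
)

```text
t: 3.25
ee_pos: [600.1, 5.4, 146.0]
orientation: [1.079, 1.286, -1.078]
ft_force: [0.4, 0.0, -0.2]
width: 56.8
```

Emit:
servo_tool(
  plan=[
    [[0,0,0,0,0,0,2.5],[0,0,0,0,0,0,2.5]],
  ],
)

```text
t: 3.42
ee_pos: [599.8, 5.4, 145.5]
orientation: [1.079, 1.287, -1.078]
ft_force: [-0.8, -0.0, 0.0]
width: 43.4
```

```bash
python3 - <<'E'
from h import *
o=ctrl.get_obs();print(o['t'],o['ee_pos'],o['width'],o['ft_force'])
cv2.imwrite('pics/w3.png',ctrl.get_image('wrist')[:,:,::-1])
print(delta([455,-380,220]))
E
```

```text
3.4167 [599.76882658   5.43459653 145.49275943] 43.379679270728595 [-0.78176547 -0.02931416  0.01951795]
(array([ -7.47, -20.99,  35.42]), array([0., 0., 0.]))
```

View pics/w3.png

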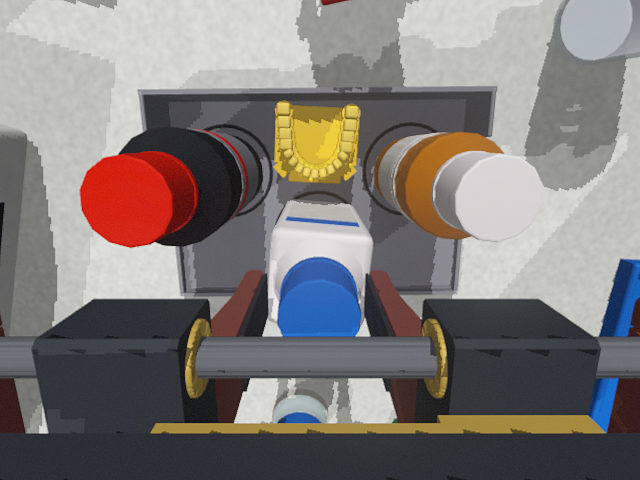

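Emit:
servo_tool(
  plan=[
    [[0,0,0,0,0,0,2.5],[0,0,0,0,0,0,2.5],[0,0,0,0,0,0,2.5],[0,0,0,0,0,0,2.5]],
  ],
)

```text
t: 3.8
ee_pos: [599.7, 5.3, 145.2]
orientation: [1.079, 1.287, -1.079]
ft_force: [0.4, -1.1, 1.1]
width: 33.4
```

```bash
python3 - <<'E'
from h import *
o=ctrl.get_obs();print(o['t'],o['ee_pos'],o['width'],o['ft_force'],o['moment'])
print(delta([455,-380,220]))
E
```

```text
3.8 [599.70047061   5.32963344 145.23404184] 33.38913375205958 [ 0.42169032 -1.06082275  1.05529677] [-0.1120231  -0.00995109  0.0164056 ]
(array([ -7.47, -20.99,  35.41]), array([0., 0., 0.]))
```

Emit:
servo_tool(
  plan=[
    [[-0.5,0,0,0,0,0,2.5],[-2,0,0,0,0,0,2.5],[-4.5,0,0,0,0,0,2.5],[-7,0,0,0,0,0,2.5],[-9.5,0,0,0,0,0,2.5],[-12,-0.5,1,0,0,0,2.5],[-14,-1.5,3,0,0,0,2.5],[-15,-3,5.5,0,0,0,2.5]],
  ],
)

```text
t: 4.47
ee_pos: [581.0, -53.5, 298.2]
orientation: [1.079, 1.285, -1.074]
ft_force: [1.3, -1.0, -1.5]
width: 33.6
```

Emit:
servo_tool(
  plan=[
    [[0,-1.5,2.7,0,0,0,2.5],[0,-3.2,5.5,0,0,0,2.5],[0,-5,8.5,0,0,0,2.5],[0,-7,11.5,0,0,0,2.5],[0,-9,14.5,0,0,0,2.5],[0,-10.7,17.5,0,0,0,2.5],[0,-12.3,20.5,0,0,0,2.5],[0,-14,23.5,0,0,0,2.5]],
  ],
)

```text
t: 5.13
ee_pos: [481.9, -311.1, 295.2]
orientation: [1.079, 1.288, -1.079]
ft_force: [0.5, -0.6, -1.6]
width: 33.8
```

```bash
python3 - <<'E'
from h import *
o=ctrl.get_obs();print(o['t'],o['ee_pos'],o['width'],o['ft_force'],o['moment'])
cv2.imwrite('pics/t4.png',ctrl.get_image('top')[:,:,::-1])
print(delta([455,-380,200]))
E
```

```text
5.1333 [ 481.92193756 -311.11856204  295.24512222] 33.77912724725264 [ 0.50506079 -0.56765263 -1.64081094] [-0.01206273 -0.01142563 -0.03072412]
(array([ 9.56, -3.58,  5.82]), array([0., 0., 0.]))
```

View pics/t4.png

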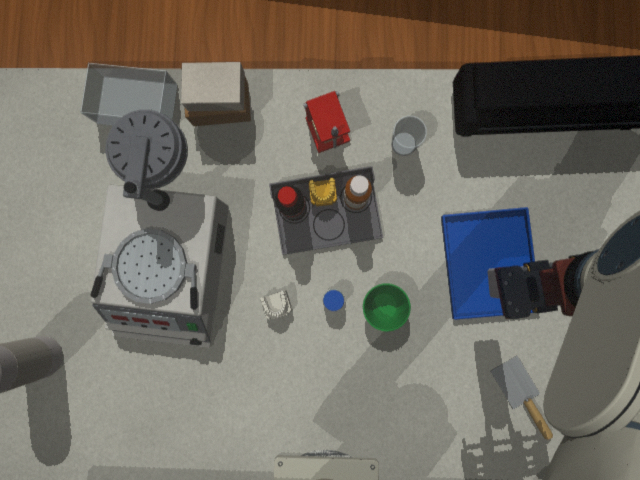

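Emit:
servo_tool(
  plan=[
    [[0.5,-1.5,2.7,0,0,0,2.5],[2,-2.8,4.7,0,0,0,2.5],[4,-3.4,5.6,0,0,0,2.5],[6.5,-3.6,5.8,0,0,0,2.5],[9,-3.6,5.8,0,0,0,2.5],[11,-3.6,5.8,0,0,0,2.5],[12.5,-3.6,5.8,0,0,0,2.5],[12.5,-3.6,5.8,0,0,0,2.5]],
  ],
)

```text
t: 5.85
ee_pos: [455.8, -371.5, 166.8]
orientation: [1.08, 1.294, -1.08]
ft_force: [-0.9, 0.8, -2.3]
width: 33.8
```

```bash
python3 - <<'E'
from h import *
o=ctrl.get_obs();print(o['t'],o['ee_pos'],o['width'],o['ft_force'],o['moment'])
cv2.imwrite('pics/s5.png',ctrl.get_image('side')[:,:,::-1])
E
```

```text
5.85 [ 455.82272645 -371.51652448  166.78512852] 33.757419734857606 [-0.91350497  0.80022273 -2.29411457] [ 0.07984961  0.04205813 -0.02558176]
```

View pics/s5.png

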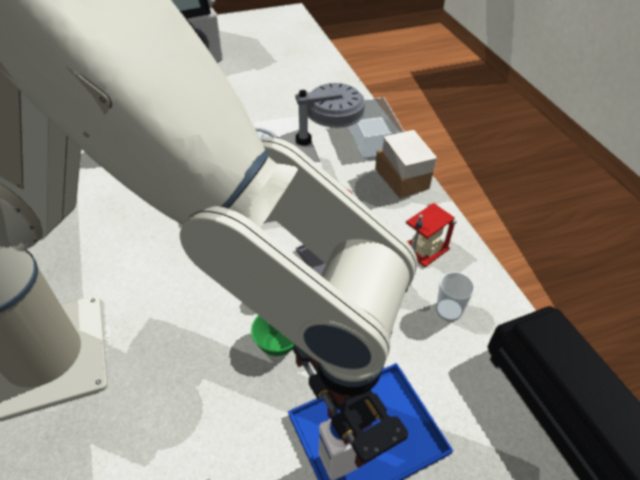

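Emit:
servo_tool(
  plan=[
    [[0.5,0,0,0,0,0,2.5],[1.2,0,0,0,0,0,2.5],[1.8,0,0,0,0,0,2.5],[2.1,0,0,0,0,0,2.5],[2.2,0,0,0,0,0,2.5],[2.3,0,0,0,0,0,2.5],[2.3,0,0,0,0,0,2.5],[2.3,0,0,0,0,0,2.5]],
  ],
)

```text
t: 6.57
ee_pos: [457.8, -373.4, 147.4]
orientation: [1.079, 1.287, -1.079]
ft_force: [-0.8, 0.6, -2.2]
width: 33.5
```

Emit:
servo_tool(
  plan=[
    [[0,0,0,0,0,0,2.5],[0,0,0,0,0,0,2.5]],
  ],
)

```text
t: 6.73
ee_pos: [457.8, -373.4, 147.4]
orientation: [1.079, 1.287, -1.079]
ft_force: [0.5, -0.2, -2.0]
width: 33.0
```

```bash
python3 - <<'E'
from h import *
o=ctrl.get_obs();print(o['t'],o['ee_pos'],o['width'],o['ft_force'],o['moment'])
cv2.imwrite('pics/w6.png',ctrl.get_image('wrist')[:,:,::-1])
E
```

```text
6.7333 [ 457.78314737 -373.38416244  147.41761333] 33.0367881989646 [ 0.47644623 -0.23885784 -1.99191064] [-0.00787151  0.01623756  0.00525615]
```

View pics/w6.png

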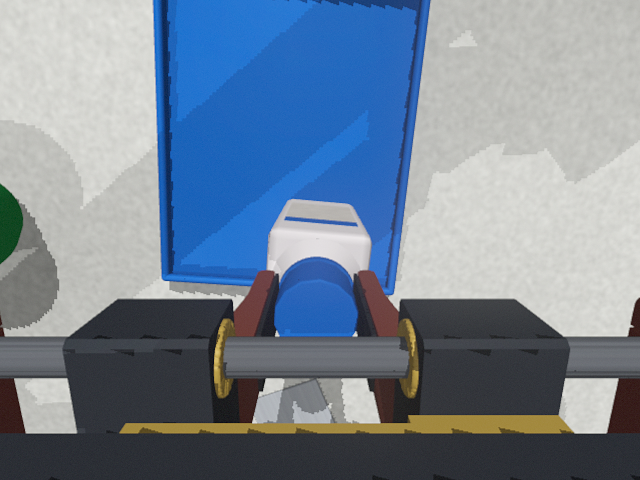

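Emit:
servo_tool(
  plan=[
    [[0.05,0,0,0,0,0,2.5],[0.1,0,0,0,0,0,2.5],[0.1,0,0,0,0,0,2.5],[0.1,0,0,0,0,0,2.5]],
  ],
)

```text
t: 7.12
ee_pos: [457.7, -373.3, 146.2]
orientation: [1.079, 1.287, -1.079]
ft_force: [0.4, -0.2, -0.9]
width: 33.4
```

```bash
python3 - <<'E'
from h import *
o=ctrl.get_obs();print(o['t'],o['ee_pos'],o['width'],o['ft_force'],o['moment'])
E
```

```text
7.1167 [ 457.72788252 -373.33164942  146.24834473] 33.37501523363783 [ 0.35541691 -0.1715561  -0.91334379] [-0.0171066  -0.01895187 -0.03728981]
```

Emit:
servo_tool(
  plan=[
    [[0,0,0,0,0,0,5.5],[0,0,0,0,0,0,5.5],[0,0,0,0,0,0,5.5],[0,0,0,0,0,0,5.5],[-1,0,0,0,0,0,5.5],[-3,0,0,0,0,0,5.5],[-6,0,0,0,0,0,5.5],[-7,0,0,0,0,0,5.5]],
  ],
)

```text
t: 7.78
ee_pos: [459.1, -374.5, 220.3]
orientation: [1.078, 1.282, -1.078]
ft_force: [0.5, 0.1, 0.9]
width: 55.2
```

```bash
python3 - <<'E'
from h import *
o=ctrl.get_obs();print(o['t'],o['ee_pos'],o['width'],o['ft_force'],o['moment'])
cv2.imwrite('pics/w7.png',ctrl.get_image('wrist')[:,:,::-1])
print(delta([633,79.8,200]),delta([657,-53.2,200]))
E
```

```text
7.7833 [ 459.06780284 -374.47874404  220.32176553] 55.157705034315796 [0.53979704 0.10252347 0.94552051] [ 0.01059675 -0.03228397 -0.05957005]
(array([  1.99,  25.02, -41.74]), array([0., 0., 0.])) (array([  2.07,  25.05, -28.23]), array([0., 0., 0.]))
```

View pics/w7.png

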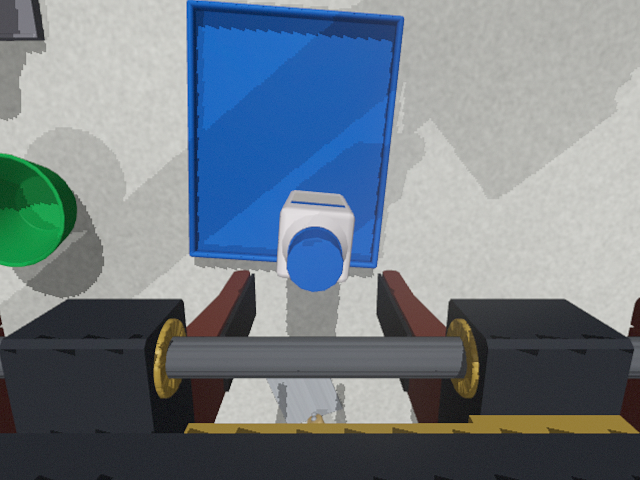

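Emit:
servo_tool(
  plan=[
    [[0,1.5,-1.7,0,0,0,5.5],[0,4.5,-5,0,0,0,6],[0,7.5,-8.3,0,0,0,6.5],[0,10.3,-11.5,0,0,0,7],[0,13.1,-14.7,0,0,0,7.5],[0,15.9,-17.8,0,0,0,7.5],[0,18.7,-21,0,0,0,7.5],[0,21.4,-24,0,0,0,7.5]],
  ],
)

```text
t: 8.5
ee_pos: [622.9, -103.6, 215.5]
orientation: [1.078, 1.288, -1.079]
ft_force: [0.7, 0.1, -0.3]
width: 75.0
```

Emit:
servo_tool(
  plan=[
    [[0.5,2,-2.2,0,0,0,7.5],[1.6,3.3,-3.6,0,0,0,7.5],[3,3.76,-4.1,0,0,0,7.5],[4,3.76,-4.1,0,0,0,7.5],[4,3.76,-4.1,0,0,0,7.5],[4,3.76,-4.1,0,0,0,7.5]],
  ],
)

```text
t: 9.0
ee_pos: [650.9, -59.9, 174.7]
orientation: [1.078, 1.289, -1.082]
ft_force: [0.1, -0.5, 0.8]
width: 75.2
```

```bash
python3 - <<'E'
from h import *
o=ctrl.get_obs();print(o['t'],o['ee_pos'],o['width'],o['ft_force'],o['moment'])
cv2.imwrite('pics/w8.png',ctrl.get_image('wrist')[:,:,::-1])
print(delta([657,-53.2,141.2]))
E
```

```text
9.0 [650.9222629  -59.88237508 174.74492541] 75.16205454202286 [ 0.06695077 -0.45803343  0.7857152 ] [-0.01867852  0.01650338  0.00174029]
(array([ 3.46,  0.66, -0.59]), array([0., 0., 0.]))
```

View pics/w8.png

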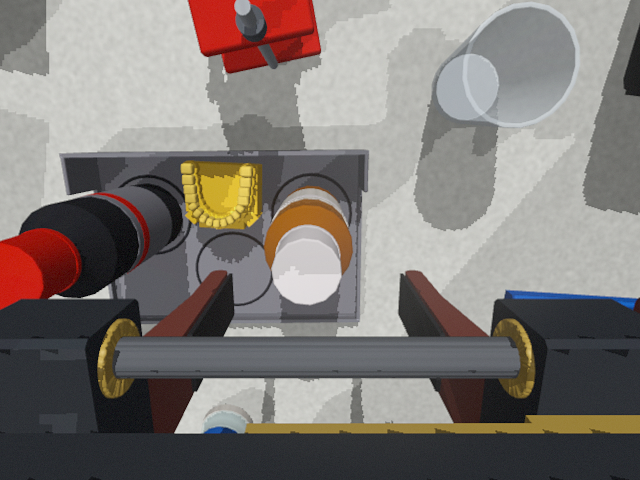

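Emit:
servo_tool(
  plan=[
    [[0,0.3,-0.3,0,0,0,7.5],[0,0.65,-0.52,0,0,0,7.5],[1,0.65,-0.52,0,0,0,6],[2,0.65,-0.52,0,0,0,5.5],[2,0.65,-0.52,0,0,0,5.5],[2,0.65,-0.52,0,0,0,5.5]],
  ],
)

```text
t: 9.55
ee_pos: [657.0, -52.5, 154.9]
orientation: [1.078, 1.289, -1.08]
ft_force: [-0.2, 0.2, 0.7]
width: 55.7
```

```bash
python3 - <<'E'
from h import *
o=ctrl.get_obs();print(o['t'],o['ee_pos'],o['width'],o['ft_force'],o['moment'])
cv2.imwrite('pics/w9.png',ctrl.get_image('wrist')[:,:,::-1])
print(delta([657,-53.2,141.2]))
E
```

```text
9.55 [657.020061   -52.45209828 154.87755437] 55.72647741321066 [-0.15979531  0.18117478  0.73857959] [ 0.03585247  0.03212785 -0.00603818]
(array([ 1.43, -0.06,  0.06]), array([0., 0., 0.]))
```

View pics/w9.png

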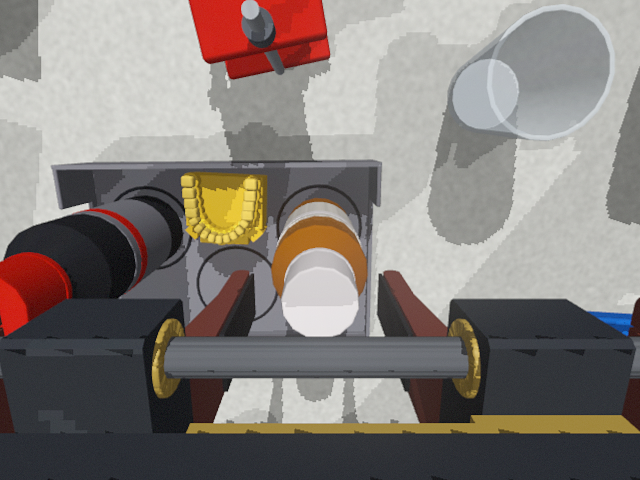

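Emit:
servo_tool(
  plan=[
    [[0.7,0,0.1,0,0,0,5.5],[1.4,0,0.1,0,0,0,5.5],[1.4,0,0.1,0,0,0,2.5],[1.4,0,0.1,0,0,0,2.5],[1.4,0,0.1,0,0,0,2.5],[1.4,0,0.1,0,0,0,2.5],[1.4,0,0.1,0,0,0,2.5],[1.4,0,0.1,0,0,0,2.5]],
  ],
)

```text
t: 10.27
ee_pos: [658.2, -53.5, 142.3]
orientation: [1.079, 1.287, -1.079]
ft_force: [0.6, -0.1, -0.3]
width: 33.4
```

```bash
python3 - <<'E'
from h import *
o=ctrl.get_obs();print(o['t'],o['ee_pos'],o['width'],o['ft_force'],o['moment'])
print(delta([575,-340,290]))
E
```

```text
10.2667 [658.16834472 -53.49711132 142.30152454] 33.44754498097096 [ 0.56835463 -0.08284045 -0.30019042] [-0.0609478  -0.02451216  0.04773653]
(array([-14.77, -13.2 ,  26.76]), array([0., 0., 0.]))
```

Emit:
servo_tool(
  plan=[
    [[-0.5,0,0,0,0,0,2.5],[-2,0,0,0,0,0,2.5],[-4.5,0,0,0,0,0,2.5],[-6.5,-0.5,1,0,0,0,2.5],[-8,-1.5,3,0,0,0,2.5],[-8,-2.8,5.7,0,0,0,2.5],[-8,-4.2,8.5,0,0,0,2.5],[-8,-5.6,11.4,0,0,0,2.5]],
  ],
)

```text
t: 10.93
ee_pos: [622.3, -176.1, 222.8]
orientation: [1.078, 1.287, -1.078]
ft_force: [0.4, 0.1, -3.3]
width: 33.1
```

Emit:
servo_tool(
  plan=[
    [[0,-1.5,3,0,0,0,2.5],[0,-3,6,0,0,0,2.5],[0,-4.4,9,0,0,0,2.5],[0,-5.9,12,0,0,0,2.5],[0,-7.2,14,0,0,0,2.5],[0,-7.6,15.2,0,0,0,2.5],[0,-7.6,15.2,0,0,0,2.5],[0,-7.6,15.2,0,0,0,2.5]],
  ],
)

```text
t: 11.6
ee_pos: [574.6, -338.4, 222.0]
orientation: [1.08, 1.287, -1.079]
ft_force: [0.4, -0.5, -2.8]
width: 33.8
```

```bash
python3 - <<'E'
from h import *
o=ctrl.get_obs();print(o['t'],o['ee_pos'],o['width'],o['ft_force'],o['moment'])
cv2.imwrite('pics/w10.png',ctrl.get_image('wrist')[:,:,::-1])
print(delta([575,-340,143.3]))
E
```

```text
11.6 [ 574.57008788 -338.37345597  222.04871173] 33.76868663923845 [ 0.40045566 -0.53389711 -2.82532409] [-0.00136644  0.08693877  0.01204495]
(array([ 7.87, -0.03,  0.25]), array([0., 0., 0.]))
```

View pics/w10.png

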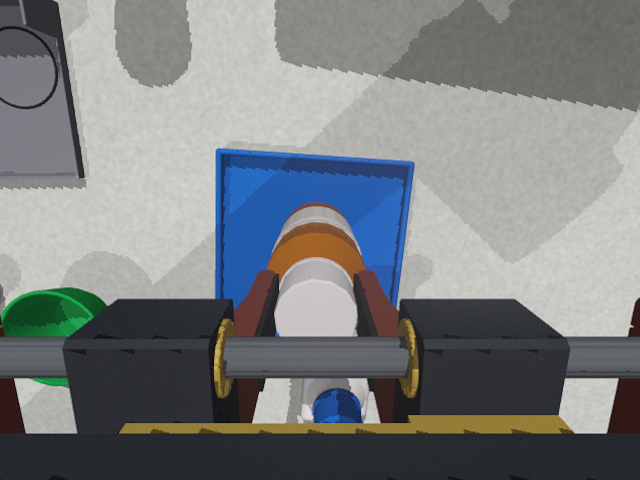

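Emit:
servo_tool(
  plan=[
    [[1,0,0,0,0,0,2.5],[3,0,0,0,0,0,2.5],[5,0,0,0,0,0,2.5],[6.5,0,0,0,0,0,2.5],[7.3,0,0,0,0,0,2.5],[7.7,0,0,0,0,0,2.5],[7.85,0,0,0,0,0,2.5],[7.9,0,0,0,0,0,2.5]],
  ],
)

```text
t: 12.32
ee_pos: [575.3, -338.1, 143.5]
orientation: [1.078, 1.287, -1.078]
ft_force: [-0.9, -0.6, -3.2]
width: 33.3
```

Emit:
servo_tool(
  plan=[
    [[0,0,0,0,0,0,2.5],[0,0,0,0,0,0,2.5]],
  ],
)

```text
t: 12.48
ee_pos: [575.1, -338.6, 143.9]
orientation: [1.079, 1.286, -1.078]
ft_force: [1.0, 0.5, -3.6]
width: 33.9
```

```bash
python3 - <<'E'
from h import *
o=ctrl.get_obs();print(o['t'],o['ee_pos'],o['width'],o['ft_force'],o['moment'])
E
```

```text
12.4833 [ 575.06980679 -338.60059604  143.90557088] 33.85253391252131 [ 0.95195521  0.47293034 -3.56278738] [-0.00535661 -0.07688056  0.0864677 ]
```

Emit:
servo_tool(
  plan=[
    [[0.05,0,0,0,0,0,2.5],[0.1,0,0,0,0,0,2.5],[0.1,0,0,0,0,0,2.5],[0.1,0,0,0,0,0,2.5]],
  ],
)

```text
t: 12.82
ee_pos: [575.2, -338.8, 143.3]
orientation: [1.079, 1.285, -1.078]
ft_force: [-0.7, 1.0, 4.6]
width: 33.2
```

Emit:
servo_tool(
  plan=[
    [[0,0,0,0,0,0,5.5],[0,0,0,0,0,0,5.5],[0,0,0,0,0,0,5.5],[0,0,0,0,0,0,5.5],[-1,0,0,0,0,0,5.5],[-3,0,0,0,0,0,5.5],[-6,0,0,0,0,0,5.5],[-7.5,0,0,0,0,0,5.5]],
  ],
)

```text
t: 13.48
ee_pos: [575.6, -339.0, 220.6]
orientation: [1.079, 1.284, -1.078]
ft_force: [1.4, 0.5, 1.2]
width: 55.2
```

```bash
python3 - <<'E'
from h import *
o=ctrl.get_obs();print(o['t'],o['ee_pos'],o['width'],o['ft_force'],o['moment'])
cv2.imwrite('pics/w11.png',ctrl.get_image('wrist')[:,:,::-1])
print(delta([633,79.8,210]))
E
```

```text
13.4833 [ 575.64731311 -339.02871215  220.60572068] 55.17734846912877 [1.39657273 0.48022022 1.24689275] [ 0.00640389 -0.0087178   0.01531966]
(array([  1.21,  12.86, -40.34]), array([0., 0., 0.]))
```

View pics/w11.png

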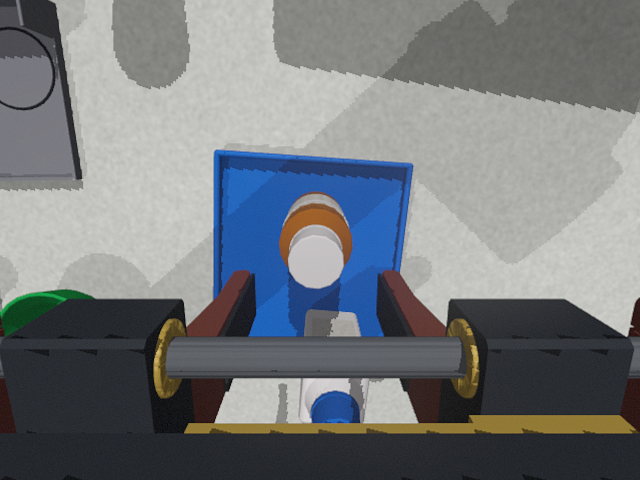

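Emit:
servo_tool(
  plan=[
    [[0,0.5,-1.5,0,0,0,5.5],[0,1.6,-5,0,0,0,5.5],[0,2.7,-8.5,0,0,0,5.5],[0,3.8,-12,0,0,0,5.5],[0,4.9,-15.5,0,0,0,5.5],[0,6,-19,0,0,0,5.5],[0,7.1,-22.5,0,0,0,5.5],[0,8.2,-26,0,0,0,5.5]],
  ],
)

```text
t: 14.2
ee_pos: [608.7, -65.3, 215.9]
orientation: [1.078, 1.289, -1.08]
ft_force: [1.3, 0.5, 0.5]
width: 54.7
```

Emit:
servo_tool(
  plan=[
    [[0,1.2,-3.6,0,0,0,5.5],[0,2.4,-7.2,0,0,0,5.5],[0,3.6,-10.5,0,0,0,5.5],[0,4.6,-13,0,0,0,5.5],[0,4.7,-14.2,0,0,0,5.5],[0,4.7,-14.2,0,0,0,5.5],[0,4.7,-14.2,0,0,0,5.5]],
  ],
)

```text
t: 14.78
ee_pos: [630.2, 80.2, 216.2]
orientation: [1.076, 1.289, -1.079]
ft_force: [0.5, 0.2, -0.4]
width: 54.7
```

```bash
python3 - <<'E'
from h import *
o=ctrl.get_obs();print(o['t'],o['ee_pos'],o['width'],o['ft_force'],o['moment'])
cv2.imwrite('pics/w12.png',ctrl.get_image('wrist')[:,:,::-1])
print(delta([633.5,79.8,149.5]))
E
```

```text
14.7833 [630.22958742  80.20384232 216.24355453] 54.723829415945815 [ 0.4690174   0.23065323 -0.44346165] [ 0.01562408 -0.00195799 -0.02261899]
(array([ 6.7 ,  0.32, -0.  ]), array([0., 0., 0.]))
```

View pics/w12.png

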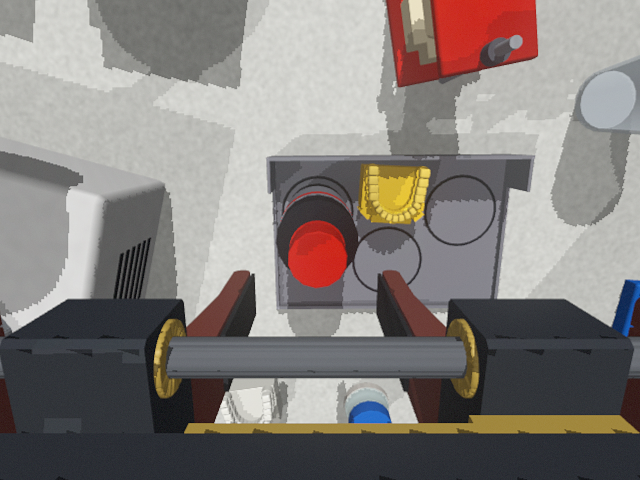

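Emit:
servo_tool(
  plan=[
    [[1.5,0.2,0,0,0,0,5.5],[3.5,0.3,0,0,0,0,5.5],[5,0.3,0,0,0,0,5.5],[6.2,0.3,0,0,0,0,5.5],[6.7,0.3,0,0,0,0,5.5],[6.7,0.3,0,0,0,0,4],[6.7,0.3,0,0,0,0,2.5],[6.7,0.3,0,0,0,0,2.5]],
  ],
)

```text
t: 15.5
ee_pos: [635.0, 80.1, 151.1]
orientation: [1.08, 1.286, -1.078]
ft_force: [0.1, -0.7, 0.3]
width: 38.7
```

Emit:
servo_tool(
  plan=[
    [[0,0,0,0,0,0,2.5],[0,0,0,0,0,0,2.5],[0,0,0,0,0,0,2.5]],
  ],
)

```text
t: 15.75
ee_pos: [635.0, 80.4, 151.2]
orientation: [1.079, 1.286, -1.077]
ft_force: [0.3, -1.1, 3.9]
width: 33.4
```

```bash
python3 - <<'E'
from h import *
o=ctrl.get_obs();print(o['t'],o['ee_pos'],o['width'],o['ft_force'],o['moment'])
print(delta([460,-293,290]))
E
```

```text
15.75 [634.98824973  80.37905674 151.2327819 ] 33.403143175980276 [ 0.27253462 -1.07616873  3.93584693] [-0.23364415 -0.02561379 -0.020724  ]
(array([-13.91, -23.74,  33.7 ]), array([0., 0., 0.]))
```

Emit:
servo_tool(
  plan=[
    [[-0.5,0,0,0,0,0,2.5],[-2,0,0,0,0,0,2.5],[-4.5,0,0,0,0,0,2.5],[-7,-0.2,0.3,0,0,0,2.5],[-9,-1,1.5,0,0,0,2.5],[-10,-2.4,4,0,0,0,2.5],[-10,-4,7,0,0,0,2.5],[-10,-5.6,10,0,0,0,2.5]],
  ],
)

```text
t: 16.42
ee_pos: [596.4, -28.2, 251.4]
orientation: [1.078, 1.287, -1.076]
ft_force: [0.6, -0.0, -2.2]
width: 33.5
```

```bash
python3 - <<'E'
from h import *
o=ctrl.get_obs();print(o['t'],o['ee_pos'],o['width'],o['ft_force'],o['moment'])
print(delta([500,-300,251]))
E
```

```text
16.4167 [596.43568082 -28.19683224 251.39268142] 33.47659802411159 [ 0.59038931 -0.04575218 -2.15966931] [ 0.01402529 -0.00689251  0.05632902]
(array([ 2.000e-02, -1.429e+01,  2.505e+01]), array([0., 0., 0.]))
```

Emit:
servo_tool(
  plan=[
    [[0,-1.7,3,0,0,0,2.5],[0,-3.4,6,0,0,0,2.5],[0,-5.1,9,0,0,0,2.5],[0,-6.8,12,0,0,0,2.5],[0,-8.5,15,0,0,0,2.5],[0,-10.2,18,0,0,0,2.5],[0,-12,21,0,0,0,2.5],[0,-13.3,23,0,0,0,2.5]],
  ],
)

```text
t: 17.08
ee_pos: [504.6, -279.8, 250.3]
orientation: [1.079, 1.287, -1.08]
ft_force: [0.1, -0.6, -1.4]
width: 33.6
```

Emit:
servo_tool(
  plan=[
    [[0.5,-0.5,1,0,0,0,2.5],[2,-0.8,1.4,0,0,0,2.5],[4,-0.8,1.4,0,0,0,2.5],[6,-0.8,1.4,0,0,0,2.5],[7.5,-0.8,1.4,0,0,0,2.5],[8.5,-0.8,1.4,0,0,0,2.5],[8.5,-0.8,1.4,0,0,0,2.5],[8.5,-0.8,1.4,0,0,0,2.5]],
  ],
)

```text
t: 17.75
ee_pos: [500.6, -292.2, 164.9]
orientation: [1.079, 1.288, -1.079]
ft_force: [0.4, -0.4, -1.8]
width: 33.6
```

```bash
python3 - <<'E'
from h import *
o=ctrl.get_obs();print(o['t'],o['ee_pos'],o['width'],o['ft_force'],o['moment'])
cv2.imwrite('pics/w13.png',ctrl.get_image('wrist')[:,:,::-1])
print(delta([500,-300,152.2]))
E
```

```text
17.75 [ 500.5919702  -292.21862356  164.93402793] 33.57838611037544 [ 0.42068659 -0.44422227 -1.77333189] [ 0.04628587  0.05853576 -0.00370172]
(array([ 1.35, -0.23,  0.71]), array([0., 0., 0.]))
```

View pics/w13.png

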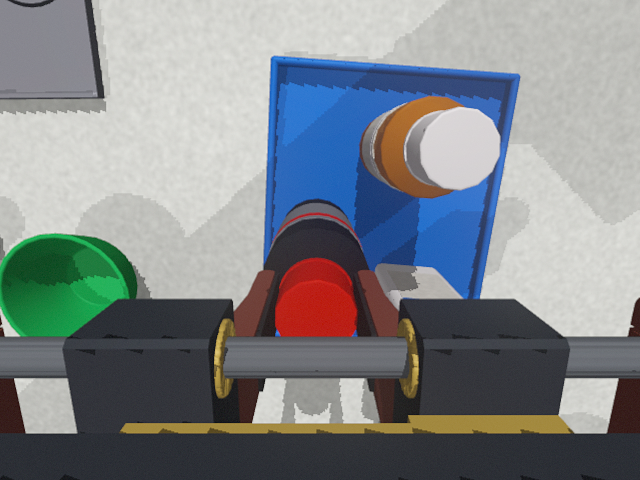

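Emit:
servo_tool(
  plan=[
    [[0.1,0,0.3,0,0,0,2.5],[0.4,0,0.5,0,0,0,2.5],[0.9,0,0.5,0,0,0,2.5],[1.2,0,0.5,0,0,0,2.5],[1.35,0,0.5,0,0,0,2.5],[1.4,0,0.5,0,0,0,2.5],[1.4,0,0.5,0,0,0,2.5]],
  ],
)

```text
t: 18.38
ee_pos: [501.8, -297.8, 152.3]
orientation: [1.079, 1.286, -1.078]
ft_force: [-1.9, 1.1, 7.8]
width: 33.7
```

Emit:
servo_tool(
  plan=[
    [[0.05,0,0,0,0,0,2.5],[0.05,0,0,0,0,0,2.5]],
  ],
)

```text
t: 18.55
ee_pos: [501.9, -297.9, 152.3]
orientation: [1.079, 1.286, -1.078]
ft_force: [-3.1, 1.3, 11.2]
width: 33.5
```

Emit:
servo_tool(
  plan=[
    [[-0.05,0,0,0,0,0,5.5],[-0.05,0,0,0,0,0,5.5],[-0.05,0,0,0,0,0,5.5],[-0.05,0,0,0,0,0,5.5],[-1,0,0,0,0,0,5.5],[-3,0,0,0,0,0,5.5],[-6,0,0,0,0,0,5.5],[-7.5,0,0,0,0,0,5.5]],
  ],
)

```text
t: 19.22
ee_pos: [502.3, -298.2, 228.8]
orientation: [1.079, 1.284, -1.078]
ft_force: [1.0, -0.4, 0.7]
width: 54.9
```

```bash
python3 - <<'E'
from h import *
o=ctrl.get_obs();print(o['t'],o['ee_pos'],o['width'],o['ft_force'],o['moment'])
cv2.imwrite('pics/w14.png',ctrl.get_image('wrist')[:,:,::-1])
t=ctrl.get_image('top')[:,:,::-1];cv2.imwrite('pics/t14.png',t)
cv2.imwrite('pics/t14z.png',zoom(t,260,155,400,265,5))
print(delta([670,15,200],Rgoal(.18+np.pi)))
E
```

```text
19.2167 [ 502.28423723 -298.16107611  228.76088305] 54.863797392421546 [ 1.03957007 -0.35869171  0.68916325] [ 0.04792051 -0.01766504 -0.02751974]
(array([  2.9 ,  21.91, -27.98]), array([-0.004,  0.004, -0.005]))
```

View pics/w14.png

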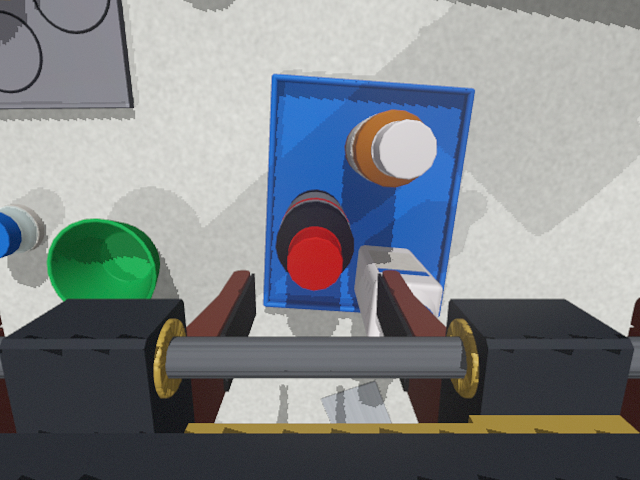

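View pics/t14z.png

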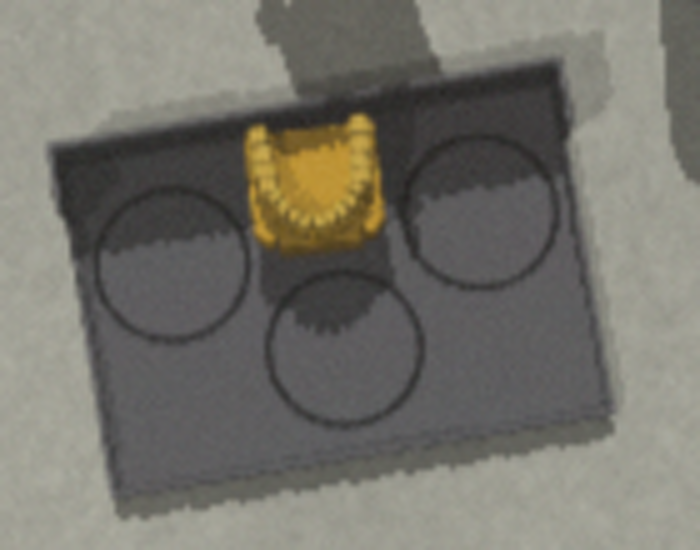

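Emit:
servo_tool(
  plan=[
    [[0,1.5,-2,0,0,0,5.5],[0,4,-5.2,0,0,0,6],[0,6.5,-8.4,0,0,0,6.5],[0,9,-11.6,0,0,0,7],[0,11.5,-14.8,0,0,0,7.5],[0,14,-18,0,0,0,8],[0,16.5,-21.2,0,0,0,8.5],[0,18.5,-24,0,0,0,8.7]],
  ],
)

```text
t: 19.98
ee_pos: [642.0, -26.4, 224.5]
orientation: [1.078, 1.289, -1.079]
ft_force: [-1.0, -0.5, -0.3]
width: 86.1
```

Emit:
servo_tool(
  plan=[
    [[0.5,1.5,-2,0,0,0,8.7],[2,3,-4,0,0,0,8.7],[4,3.2,-4.2,0,0,0,8.7],[5,3.2,-4.2,0,0,0,8.7],[5,3.2,-4.2,0,0,0,8.7],[5,3.2,-4.2,0,0,0,8.7]],
  ],
)

```text
t: 20.48
ee_pos: [664.7, 17.3, 174.5]
orientation: [1.078, 1.289, -1.081]
ft_force: [0.5, -1.2, 0.4]
width: 87.1
```

```bash
python3 - <<'E'
from h import *
import json
o=ctrl.get_obs();print(o['t'],o['ee_pos'],o['width'],o['ft_force'],o['moment'])
c=ctrl.calibration('wrist')
im=ctrl.get_image('wrist')[:,:,::-1];cv2.imwrite('pics/w15.png',im)
json.dump({k:np.array(v).tolist() for k,v in c.items()},open('w15.json','w'))
cv2.imwrite('pics/w15z.png',zoom(im,230,120,430,260,4))
import os
f=lambda p:np.array(p)/5+[260,155]-.4
for p in [(345,349),(173,264),(481,212)]: print(p2w('top',f(p),3))
E
```

```text
20.4833 [664.67918725  17.3066     174.54400929] 87.11013040565753 [ 0.4901791  -1.20215651  0.40344933] [-0.00629741  0.01969047  0.08895232]
[[597.2857212    3.39324979   3.        ]]
[[633.58190616  79.0574117    3.        ]]
[[658.08156147 -54.81720817   3.        ]]
```

View pics/w15.png

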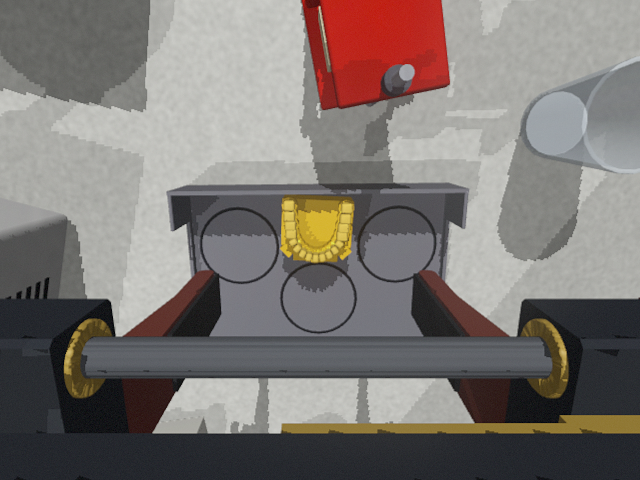

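View zoom.

View pics/w15z.png

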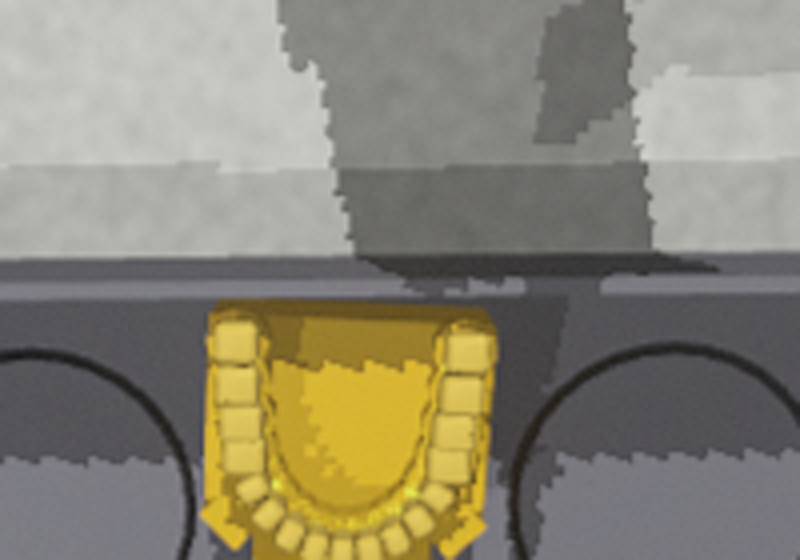

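```bash
python3 - <<'E'
from h import *
import json
c={k:np.array(v) for k,v in json.load(open('w15.json')).items()}
f=lambda p:np.array(p)/4+[230,120]-.4
A=p2w('',[f((236,341)),f((468,350))],46,c);d=A[0]-A[1];print(A,np.arctan2(-d[0],d[1]))
B=p2w('',[f((243,455)),f((448,466))],46,c);d=B[0]-B[1];print(B,np.arctan2(-d[0],d[1]))
B=p2w('',[f((202,512)),f((487,518))],29,c);d=B[0]-B[1];print('frontcorners',B,np.arctan2(-d[0],d[1]),B.mean(0))
B=p2w('',[f((212,305)),f((492,318))],29,c);d=B[0]-B[1];print('back',B,np.arctan2(-d[0],d[1]),B.mean(0))
g=lambda p:np.array(p)/5+[260,155]-.4
A=p2w('top',[g((257,133)),g((362,122))],46);d=A[0]-A[1];print(A,np.arctan2(-d[0],d[1]),A.mean(0))
B=p2w('top',[g((262,240)),g((384,228))],29);d=B[0]-B[1];print('front top',B,np.arctan2(-d[0],d[1]),B.mean(0))
for yaw in (.13,):
  cc,s=np.cos(yaw),np.sin(yaw)
  print(delta([672,16,100],Rgoal(yaw+np.pi)))
E
```

```text
[[ 6.83678089e+02  4.19636262e+01  4.60000000e+01]
 [ 6.89433074e+02 -1.05476228e-01  4.60000000e+01]] 0.13595448004746336
[[ 6.62776816e+02  3.73204236e+01  4.60000000e+01]
 [ 6.67354578e+02 -6.60160391e-01  4.60000000e+01]] 0.11995039828994986
frontcorners [[645.70921977  43.97586347  29.        ]
 [654.39041478 -12.2451139   29.        ]] 0.15320206948067264 [650.04981728  15.86537478  29.        ]
back [[686.95199733  48.35485116  29.        ]
 [693.88810755  -5.31313441  29.        ]] 0.12852865737057045 [690.42005244  21.52085838  29.        ]
[[682.70928305  41.15350621  46.        ]
 [687.82738414  -2.72774559  46.        ]] 0.11611063900599865 [685.26833359  19.21288031  46.        ]
front top [[640.31320704  39.05951964  29.        ]
 [646.07645523 -12.64572011  29.        ]] 0.11100532207382684 [643.19483114  13.20689976  29.        ]
(array([7.57, 0.63, 0.23]), array([0.045, 0.   , 0.001]))
```

Emit:
servo_tool(
  plan=[
    [[1,0.3,0,0.02,0,0,8.7],[3,0.54,0,0.045,0,0,8.7],[5,0.54,0,0.045,0,0,8.7],[7,0.54,0,0.045,0,0,8.7],[9,0.54,0,0.045,0,0,8.7],[10.3,0.54,0,0.045,0,0,8.7],[10.3,0.54,0,0.045,0,0,8.7],[10.3,0.54,0,0.045,0,0,8.7]],
  ],
)

```text
t: 21.2
ee_pos: [671.0, 18.5, 72.5]
orientation: [1.113, 1.268, -1.113]
ft_force: [-0.6, -0.3, 1.1]
width: 86.7
```

```bash
python3 - <<'E'
from h import *
o=ctrl.get_obs();print(o['t'],o['ee_pos'],o['width'],o['ft_force'],o['moment'])
im=ctrl.get_image('wrist')[:,:,::-1];cv2.imwrite('pics/w16.png',im)
print(delta([670.2,18.5,20],Rgoal(.13+np.pi)))
E
```

```text
21.2 [670.99516976  18.52571483  72.51099824] 86.70227211161271 [-0.57643155 -0.30066723  1.08506457] [0.00087321 0.01624729 0.01027886]
(array([ 5.35, -0.16, -0.01]), array([ 0.   ,  0.   , -0.001]))
```

View pics/w16.png

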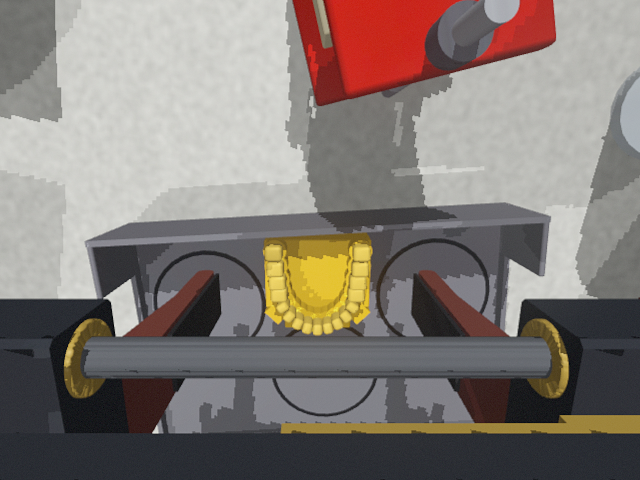

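Emit:
servo_tool(
  plan=[
    [[1,0,0,0,0,0,8.7],[2.2,0,0,0,0,0,8.7],[3.4,0,0,0,0,0,8.7],[4.4,0,0,0,0,0,8.7],[5,0,0,0,0,0,8.7],[5.2,0,0,0,0,0,8.7],[5.2,0,0,0,0,0,7],[5.2,0,0,0,0,0,5]],
  ],
)

```text
t: 21.92
ee_pos: [671.2, 19.0, 20.6]
orientation: [1.112, 1.268, -1.112]
ft_force: [-0.0, 0.4, 0.2]
width: 77.0
```

Emit:
servo_tool(
  plan=[
    [[0,0,0,0,0,0,5],[0,0,0,0,0,0,4.5],[0,0,0,0,0,0,4.5],[0,0,0,0,0,0,4.5],[0,0,0,0,0,0,4.5]],
  ],
)

```text
t: 22.33
ee_pos: [671.4, 18.8, 21.2]
orientation: [1.113, 1.268, -1.112]
ft_force: [-0.1, 0.2, 2.7]
width: 55.8
```

```bash
python3 - <<'E'
from h import *
o=ctrl.get_obs();print(o['t'],o['ee_pos'],o['width'],o['ft_force'],o['moment'])
im=ctrl.get_image('wrist')[:,:,::-1];cv2.imwrite('pics/w17.png',im)
E
```

```text
22.3333 [671.40801473  18.84764335  21.21050971] 55.78676766830863 [-0.11574737  0.20390247  2.68457935] [-0.13824081  0.0662001  -0.00294895]
```

View pics/w17.png

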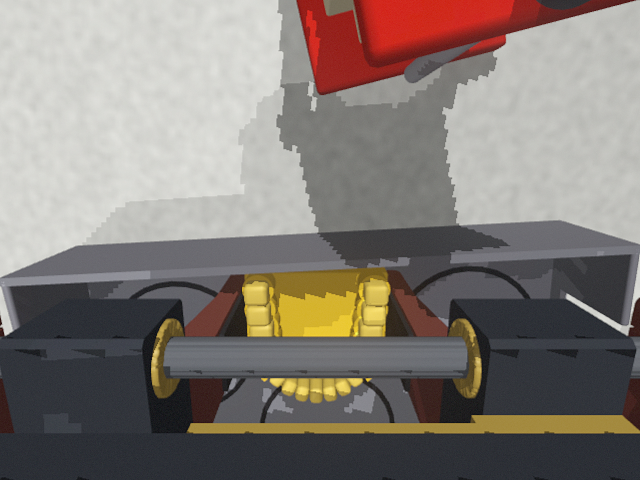

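```bash
python3 - <<'E'
from h import *
s=cv2.imread('pics/side0.png');cv2.imwrite('pics/sp.png',zoom(s,190,80,370,220,4))
f=lambda p:np.array(p)/4+[80,180]-.4
print(p2w('top',[f((281,345))],125),p2w('top',[f((148,345)),f((412,345)),f((281,218)),f((281,472))],126))
print(p2w('top',[f((312,82))],150))
E
```

```text
[[498.30321962 342.89167454 125.        ]] [[497.18771337 407.13478142 126.        ]
 [499.35633    279.13197182 126.        ]
 [559.27422261 345.28653724 126.        ]
 [437.93492582 339.71238114 126.        ]]
[[621.47392572 323.62136059 150.        ]]
```

View pics/sp.png

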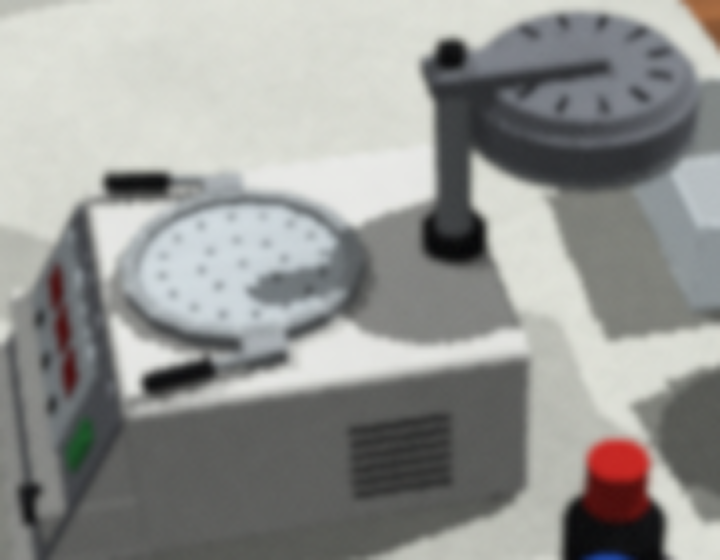

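```bash
python3 - <<'E'
from h import *
print(p2w('side',[np.array((246,268))/4+[190,80]-.4],125))
C=np.array([498.3,342.9]); y=.13
ax=np.array([np.cos(y),np.sin(y)]); t=C+7.1*ax; print('tcp target',t)
print(delta([*t,185],Rgoal(.13+np.pi)))
E
```

```text
[[499.73349173 341.59392288 125.        ]]
tcp target [505.34008945 343.82040241]
(array([-16.39, -12.21, -34.38]), array([ 0.001,  0.   , -0.001]))
```

Emit:
servo_tool(
  plan=[
    [[-0.5,0,0,0,0,0,4.5],[-2,0,0,0,0,0,4.5],[-5,0,0,0,0,0,4.5],[-8,0,0,0,0,0,4.5],[-11.5,-0.5,0,0,0,0,4.5],[-15,-2,-0.5,0,0,0,4.5],[-18,-4,-2,0,0,0,4.5],[-20,-6,-4.5,0,0,0,4.5]],
  ],
)

```text
t: 23.05
ee_pos: [606.4, 54.7, 225.0]
orientation: [1.116, 1.263, -1.111]
ft_force: [0.9, 0.9, 0.1]
width: 55.6
```

```bash
python3 - <<'E'
from h import *
o=ctrl.get_obs();print(o['t'],o['ee_pos'],o['width'],o['ft_force'],o['moment'])
print(delta([506,343.2,221],Rgoal(.13+np.pi)))
E
```

```text
23.05 [606.44457941  54.6632799  225.04383744] 55.6139623929631 [0.88829774 0.87190818 0.05808199] [ 0.04165573 -0.03222175 -0.01045203]
(array([  0.35,  -6.26, -29.9 ]), array([-0.001,  0.001, -0.005]))
```

Emit:
servo_tool(
  plan=[
    [[0,-1,-3,0,0,0,4.5],[0,-2,-6.2,0,0,0,4.5],[0,-3,-9.5,0,0,0,4.5],[0,-4,-12.8,0,0,0,4.5],[0,-5,-16,0,0,0,4.5],[0,-5.5,-19.2,0,0,0,4.5],[0,-6,-22.4,0,0,0,4.5],[0,-6.2,-25.4,0,0,0,4.5]],
  ],
)

```text
t: 23.72
ee_pos: [509.7, 300.9, 221.9]
orientation: [1.112, 1.268, -1.112]
ft_force: [-0.4, 0.1, -1.9]
width: 55.7
```

Emit:
servo_tool(
  plan=[
    [[0,0,-2,0,0,0,4.5],[0,0,-3,0,0,0,4.5],[0,0,-3,0,0,0,4.5],[0,0,-3,0,0,0,4.5]],
  ],
)

```text
t: 24.05
ee_pos: [507.0, 328.8, 221.0]
orientation: [1.111, 1.268, -1.112]
ft_force: [0.1, -0.2, -1.3]
width: 55.9
```

```bash
python3 - <<'E'
from h import *
import json
o=ctrl.get_obs();print(o['t'],o['ee_pos'],o['width'],o['ft_force'],o['moment'],o['qpos'].round(2))
c=ctrl.calibration('wrist')
im=ctrl.get_image('wrist')[:,:,::-1];cv2.imwrite('pics/w18.png',im)
cv2.imwrite('pics/s18.png',ctrl.get_image('side')[:,:,::-1])
json.dump({k:np.array(v).tolist() for k,v in c.items()},open('w18.json','w'))
print(delta([506,343.2,143.2],Rgoal(.13+np.pi)))
print(w2p('',[499,342.3,125],c))
E
```

```text
24.05 [507.01672755 328.81415814 221.01588618] 55.92493616835544 [ 0.14550251 -0.24468863 -1.2525092 ] [ 0.01344337 -0.03127322  0.03889344] [ 0.56  0.41  1.69 -0.    1.04  2.  ]
(array([ 7.76,  0.07, -1.54]), array([-0.,  0.,  0.]))
[[295.70238765 256.15202445]]
```

View pics/w18.png

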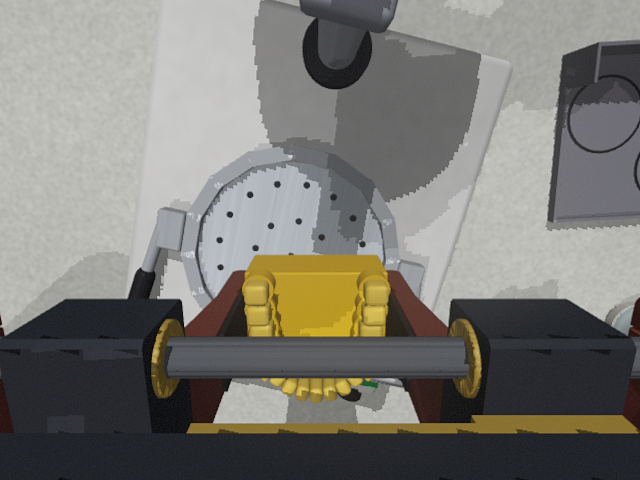

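View pics/s18.png

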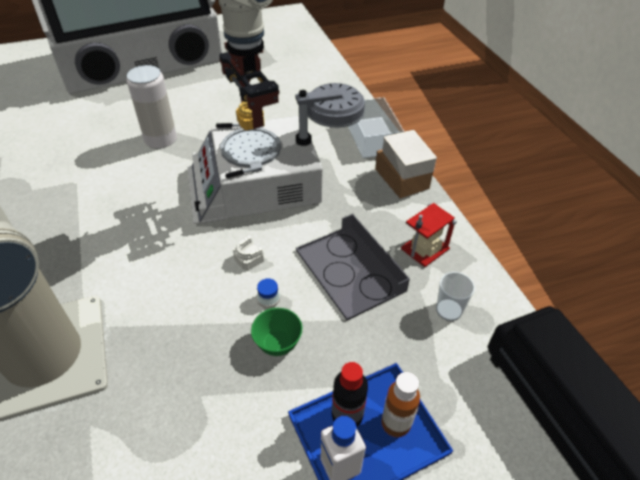

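Emit:
servo_tool(
  plan=[
    [[0.5,0,-0.7,0,0,0,4.5],[1.5,0.05,-1.5,0,0,0,4.5],[3,0.05,-1.52,0,0,0,4.5],[4.5,0.05,-1.52,0,0,0,4.5],[6,0.05,-1.52,0,0,0,4.5],[7,0.05,-1.52,0,0,0,4.5],[7.2,0.05,-1.52,0,0,0,4.5],[7.2,0.05,-1.52,0,0,0,4.5]],
  ],
)

```text
t: 24.82
ee_pos: [505.2, 344.0, 147.5]
orientation: [1.111, 1.269, -1.114]
ft_force: [0.5, -0.7, -1.9]
width: 55.6
```

Emit:
servo_tool(
  plan=[
    [[0.2,0,0,0,0,0,4.5],[0.4,0,0,0,0,0,4.5],[0.5,0,0,0,0,0,4.5],[0.5,0,0,0,0,0,4.5]],
  ],
)

```text
t: 25.15
ee_pos: [505.8, 344.4, 144.0]
orientation: [1.113, 1.268, -1.112]
ft_force: [-0.3, -0.0, -1.4]
width: 55.5
```

```bash
python3 - <<'E'
from h import *
o=ctrl.get_obs();print(o['t'],o['ee_pos'],o['width'],o['ft_force'],o['moment'],o['qpos'].round(2))
im=ctrl.get_image('wrist')[:,:,::-1];cv2.imwrite('pics/w19.png',im)
print(delta([506,343.2,143.2],Rgoal(.13+np.pi)))
E
```

```text
25.15 [505.817611   344.40792238 143.99565722] 55.54562160868976 [-0.32259947 -0.04671029 -1.42806235] [ 0.02844505 -0.02532977  0.01527596] [0.58 0.52 1.72 0.   0.9  2.02]
(array([0.08, 0.  , 0.12]), array([ 0.001, -0.   , -0.001]))
```

View pics/w19.png

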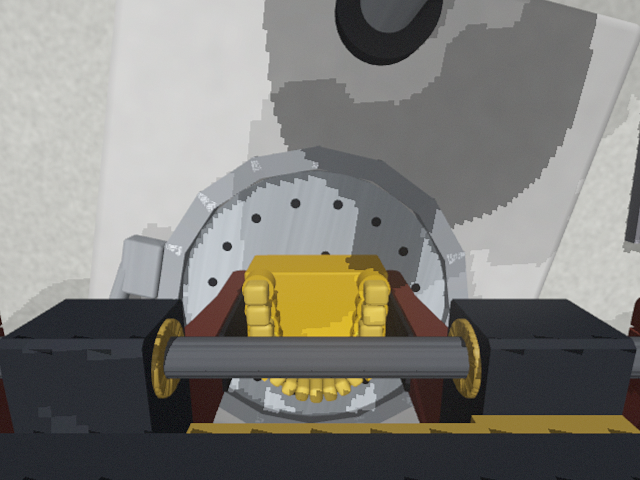

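Emit:
servo_tool(
  plan=[
    [[0.05,0,0,0,0,0,4.5],[0.1,0,0,0,0,0,4.5],[0.1,0,0,0,0,0,4.5]],
  ],
)

```text
t: 25.45
ee_pos: [505.9, 344.5, 143.2]
orientation: [1.113, 1.268, -1.112]
ft_force: [-0.1, -0.6, 3.3]
width: 55.8
```

Contact (+3.3 N); release and rise.

Emit:
servo_tool(
  plan=[
    [[0,0,0,0,0,0,7],[0,0,0,0,0,0,7],[0,0,0,0,0,0,7],[-0.5,0,0,0,0,0,7],[-2,0,0,0,0,0,7],[-4.5,0,0,0,0,0,7],[-7.5,0,0,0,0,0,7],[-9,0,0,0,0,0,7]],
  ],
)

```text
t: 26.12
ee_pos: [506.7, 345.0, 236.1]
orientation: [1.115, 1.267, -1.109]
ft_force: [-0.8, 0.5, 0.2]
width: 70.0
```

```bash
python3 - <<'E'
from h import *
o=ctrl.get_obs();print(o['t'],o['ee_pos'],o['width'],o['ft_force'],o['qpos'].round(2))
im=ctrl.get_image('wrist')[:,:,::-1];cv2.imwrite('pics/w20.png',im)
print(delta([501.9,-297.9,230],Rgoal(.1757+np.pi)))
E
```

```text
26.1167 [506.73913556 345.02204862 236.11902642] 69.95741125450778 [-0.77060889  0.52326405  0.21599049] [0.58 0.4  1.66 0.   1.07 2.02]
(array([ 0.57, -8.99, 63.74]), array([-0.045, -0.003, -0.007]))
```

View pics/w20.png

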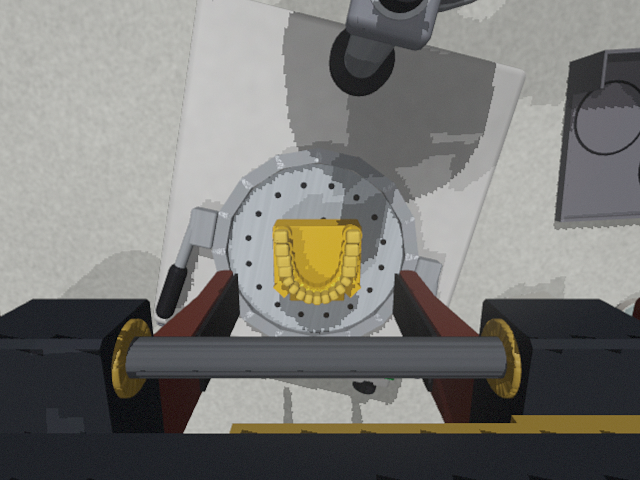

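Emit:
servo_tool(
  plan=[
    [[0,-0.2,1.5,0,0,0,7],[0,-0.7,5,-0.02,0,0,7],[0,-1.2,8.7,-0.045,0,0,6.5],[0,-1.7,12.4,-0.045,0,0,6],[0,-2.3,16.1,-0.045,0,0,5.5],[0,-2.8,19.8,-0.045,0,0,5.5],[0,-3.3,23.5,-0.045,0,0,5.5],[0,-3.8,27.2,-0.045,0,0,5.5]],
  ],
)

```text
t: 26.83
ee_pos: [501.9, 67.3, 231.5]
orientation: [1.077, 1.289, -1.08]
ft_force: [1.3, 0.4, -1.1]
width: 54.8
```

```bash
python3 - <<'E'
from h import *
o=ctrl.get_obs();print(o['t'],o['ee_pos'],o['width'])
print(delta([501.9,-297.9,230],Rgoal(.1757+np.pi)))
E
```

```text
26.8333 [501.87276473  67.2837728  231.47035458] 54.8089199265078
(array([ 0.16, -6.39, 35.96]), array([0.   , 0.   , 0.002]))
```

Emit:
servo_tool(
  plan=[
    [[0,-0.7,3.7,0,0,0,5.5],[0,-1.3,7.4,0,0,0,5.5],[0,-2,11.1,0,0,0,5.5],[0,-2.7,14.8,0,0,0,5.5],[0,-3.4,18.5,0,0,0,5.5],[0,-4.1,22.2,0,0,0,5.5],[0,-4.7,25.9,0,0,0,5.5],[0,-5.4,29.6,0,0,0,5.5]],
  ],
)

```text
t: 27.5
ee_pos: [500.3, -233.1, 231.4]
orientation: [1.079, 1.289, -1.08]
ft_force: [0.5, 0.0, -0.9]
width: 54.9
```

Emit:
servo_tool(
  plan=[
    [[0,-0.5,3,0,0,0,5.5],[0,-0.9,4.5,0,0,0,5.5],[0,-0.9,4.5,0,0,0,5.5],[0,-0.9,4.5,0,0,0,5.5]],
  ],
)

```text
t: 27.83
ee_pos: [499.9, -277.0, 231.5]
orientation: [1.08, 1.289, -1.081]
ft_force: [0.8, 0.2, -0.4]
width: 55.0
```

```bash
python3 - <<'E'
from h import *
o=ctrl.get_obs();print(o['t'],o['ee_pos'],o['width'])
im=ctrl.get_image('wrist')[:,:,::-1];cv2.imwrite('pics/w21.png',im)
print(delta([501.9,-297.9,152.3],Rgoal(.1757+np.pi)))
E
```

```text
27.8333 [ 499.85046664 -277.036855    231.54922077] 54.98360183487227
(array([ 7.94, -0.2 ,  2.18]), array([-0.   , -0.002,  0.001]))
```

View pics/w21.png

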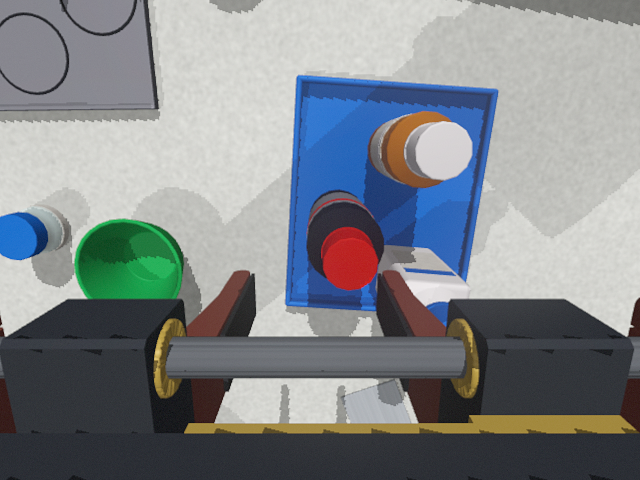

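Emit:
servo_tool(
  plan=[
    [[0,-0.1,1.2,0,0,0,5.5],[1,-0.2,2.1,0,0,0,5.5],[2.5,-0.2,2.15,0,0,0,5.5],[4,-0.2,2.15,0,0,0,5.5],[4.5,-0.2,2.15,0,0,0,5.5],[4.5,-0.2,2.15,0,0,0,5.5],[4.5,-0.2,2.15,0,0,0,5.5]],
  ],
)

```text
t: 28.47
ee_pos: [503.0, -298.4, 187.5]
orientation: [1.078, 1.288, -1.078]
ft_force: [1.1, -0.4, -0.3]
width: 54.6
```

```bash
python3 - <<'E'
from h import *
o=ctrl.get_obs();print(o['t'],o['ee_pos'],o['width'])
print(delta([501.9,-297.9,152.3],Rgoal(.1757+np.pi)))
E
```

```text
28.4667 [ 503.00508031 -298.42134375  187.46097431] 54.55494098405203
(array([ 3.52, -0.1 , -0.07]), array([ 0.001, -0.   ,  0.   ]))
```

Emit:
servo_tool(
  plan=[
    [[1,-0.1,-0.05,0,0,0,5.5],[2.2,-0.1,-0.05,0,0,0,5.5],[3.2,-0.1,-0.05,0,0,0,5.5],[3.5,-0.1,-0.05,0,0,0,5.5],[3.5,-0.1,-0.05,0,0,0,4],[3.5,-0.1,-0.05,0,0,0,2.5],[3.5,-0.1,-0.05,0,0,0,2.5],[3.5,-0.1,-0.05,0,0,0,2.5]],
  ],
)

```text
t: 29.13
ee_pos: [502.1, -298.4, 153.1]
orientation: [1.079, 1.286, -1.079]
ft_force: [0.0, -0.8, -1.8]
width: 33.7
```

Emit:
servo_tool(
  plan=[
    [[0,0,0,0,0,0,2.5],[0,0,0,0,0,0,2.5],[0,0,0,0,0,0,2.5]],
  ],
)

```text
t: 29.38
ee_pos: [502.0, -298.4, 153.1]
orientation: [1.079, 1.286, -1.079]
ft_force: [-0.7, 0.0, 1.0]
width: 33.2
```

```bash
python3 - <<'E'
from h import *
o=ctrl.get_obs();print(o['t'],o['ee_pos'],o['width'],o['ft_force'],o['moment'])
print(delta([635,80.4,250],Rgoal(.1757+np.pi)))
E
```

```text
29.3833 [ 502.03307296 -298.40655695  153.05338185] 33.16382742131007 [-0.7357453   0.03797841  1.00833633] [-0.00693155  0.00953856  0.00206905]
(array([ -9.7 ,  19.72, -34.97]), array([ 0.   ,  0.001, -0.001]))
```

Emit:
servo_tool(
  plan=[
    [[-0.5,0,0,0,0,0,2.5],[-2,0,0,0,0,0,2.5],[-4.5,0,0,0,0,0,2.5],[-7,0.2,-0.3,0,0,0,2.5],[-9,0.9,-1.5,0,0,0,2.5],[-10,2.3,-4,0,0,0,2.5],[-10,4,-7,0,0,0,2.5],[-10,5.7,-10,0,0,0,2.5]],
  ],
)

```text
t: 30.05
ee_pos: [540.9, -189.3, 254.1]
orientation: [1.08, 1.285, -1.079]
ft_force: [0.6, 0.2, -2.3]
width: 33.2
```

Emit:
servo_tool(
  plan=[
    [[0,1.7,-3,0,0,0,2.5],[0,3.4,-6,0,0,0,2.5],[0,5.1,-9,0,0,0,2.5],[0,6.8,-12,0,0,0,2.5],[0,8.5,-15,0,0,0,2.5],[0,10.2,-18,0,0,0,2.5],[0,11.6,-20.6,0,0,0,2.5],[0,12.8,-22.6,0,0,0,2.5]],
  ],
)

```text
t: 30.72
ee_pos: [627.1, 57.5, 252.8]
orientation: [1.078, 1.288, -1.078]
ft_force: [0.6, -0.4, -1.4]
width: 33.0
```

Emit:
servo_tool(
  plan=[
    [[0,0.5,-0.8,0,0,0,2.5],[0,0.6,-1,0,0,0,2.5],[0,0.6,-1,0,0,0,2.5],[0,0.6,-1,0,0,0,2.5]],
  ],
)

```text
t: 31.05
ee_pos: [630.6, 64.9, 252.5]
orientation: [1.078, 1.287, -1.08]
ft_force: [0.7, -0.5, -2.0]
width: 33.5
```

```bash
python3 - <<'E'
from h import *
o=ctrl.get_obs();print(o['t'],o['ee_pos'],o['width'],o['ft_force'],o['moment'])
print(delta([635,80.4,152.05],Rgoal(.1757+np.pi)))
E
```

```text
31.05 [630.5923354   64.89596185 252.54155459] 33.45592944441574 [ 0.65872455 -0.47846514 -2.00664067] [0.03051561 0.03121367 0.0144342 ]
(array([10.05,  0.71, -1.45]), array([-0.   ,  0.   ,  0.001]))
```

Emit:
servo_tool(
  plan=[
    [[0,0.4,-0.8,0,0,0,2.5],[0.5,0.7,-1.45,0,0,0,2.5],[2,0.7,-1.45,0,0,0,2.5],[4,0.7,-1.45,0,0,0,2.5],[6,0.7,-1.45,0,0,0,2.5],[7.5,0.7,-1.45,0,0,0,2.5],[8.5,0.7,-1.45,0,0,0,2.5],[8.5,0.7,-1.45,0,0,0,2.5]],
  ],
)

```text
t: 31.72
ee_pos: [634.0, 81.2, 165.1]
orientation: [1.077, 1.29, -1.082]
ft_force: [-0.8, -0.3, -1.3]
width: 33.6
```

Emit:
servo_tool(
  plan=[
    [[0,0,0,0,0,0,2.5],[0,0,0,0,0,0,2.5]],
  ],
)

```text
t: 31.88
ee_pos: [636.2, 81.5, 168.6]
orientation: [1.08, 1.286, -1.078]
ft_force: [-0.5, 0.1, -1.7]
width: 33.3
```

```bash
python3 - <<'E'
from h import *
o=ctrl.get_obs();print(o['t'],o['ee_pos'],o['width'],o['ft_force'],o['moment'])
im=ctrl.get_image('wrist')[:,:,::-1];cv2.imwrite('pics/w22.png',im)
print(delta([635,80.4,152.05],Rgoal(.1757+np.pi)))
E
```

```text
31.8833 [636.18599019  81.5127285  168.59647056] 33.31977348232761 [-0.46957912  0.06402323 -1.67205499] [ 0.01912156 -0.0541593  -0.02459031]
(array([ 1.68, -0.15,  0.09]), array([-0.   ,  0.   , -0.002]))
```

View pics/w22.png

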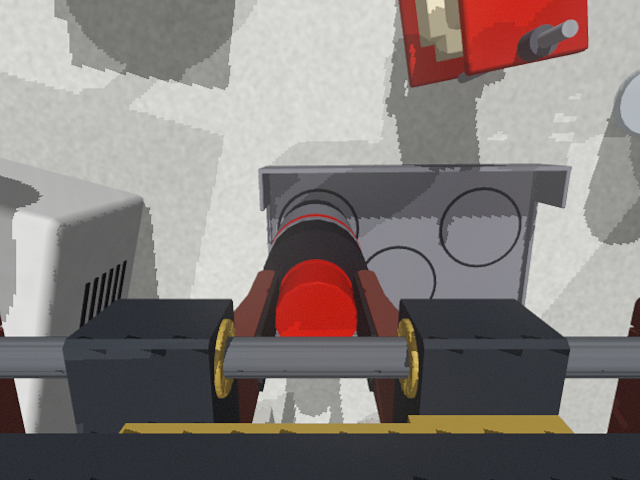

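Emit:
servo_tool(
  plan=[
    [[0.2,-0.12,0.09,0,0,0,2.5],[0.6,-0.12,0.09,0,0,0,2.5],[1,-0.12,0.09,0,0,0,2.5],[1.3,-0.12,0.09,0,0,0,2.5],[1.45,-0.12,0.09,0,0,0,2.5],[1.5,-0.12,0.09,0,0,0,2.5],[1.5,-0.12,0.09,0,0,0,2.5],[1.5,-0.12,0.09,0,0,0,2.5]],
  ],
)

```text
t: 32.6
ee_pos: [634.5, 80.4, 152.7]
orientation: [1.079, 1.287, -1.079]
ft_force: [-0.1, 0.6, -0.6]
width: 33.2
```

```bash
python3 - <<'E'
from h import *
o=ctrl.get_obs();print(o['t'],o['ee_pos'],o['width'],o['ft_force'],o['moment'])
print(delta([635,80.4,152.05],Rgoal(.1757+np.pi)))
E
```

```text
32.6 [634.49433391  80.3902818  152.66308773] 33.159714635483276 [-0.13455599  0.62047225 -0.62126041] [ 0.00788355 -0.05296303 -0.01246263]
(array([0.06, 0.05, 0.01]), array([ 0., -0., -0.]))
```

Emit:
servo_tool(
  plan=[
    [[0.05,0.04,0,0,0,0,2.5],[0.08,0.04,0,0,0,0,2.5],[0.08,0.04,0,0,0,0,2.5],[0.08,0.04,0,0,0,0,5.5],[0.08,0.04,0,0,0,0,5.5],[0.08,0.04,0,0,0,0,5.5],[0.08,0.04,0,0,0,0,5.5],[0.08,0.04,0,0,0,0,5.5]],
  ],
)

```text
t: 33.27
ee_pos: [634.9, 80.4, 152.0]
orientation: [1.079, 1.287, -1.079]
ft_force: [0.3, 0.1, -0.1]
width: 55.0
```

Emit:
servo_tool(
  plan=[
    [[-1,0,0,0,0,0,5.5],[-3,0,0,0,0,0,5.5],[-6,0,0,0,0,0,5.5],[-7.5,0,0,0,0,0,5.5],[-7.5,0,0,0,0,0,5.5]],
  ],
)

```text
t: 33.68
ee_pos: [637.2, 80.7, 231.8]
orientation: [1.082, 1.282, -1.073]
ft_force: [0.2, -0.7, 1.0]
width: 55.3
```

```bash
python3 - <<'E'
from h import *
o=ctrl.get_obs();print(o['t'],o['ee_pos'],o['width'],o['ft_force'],o['moment'])
im=ctrl.get_image('wrist')[:,:,::-1];cv2.imwrite('pics/w23.png',im)
print(delta([575.2,-338.8,215],Rgoal(.1757+np.pi)))
E
```

```text
33.6833 [637.24200691  80.69623364 231.79235236] 55.272055845740866 [ 0.19809316 -0.71918334  0.97064856] [ 8.96343361e-03  5.16553053e-05 -5.15476607e-02]
(array([  1.4 , -13.34,  40.23]), array([ 0.   ,  0.   , -0.005]))
```

View pics/w23.png

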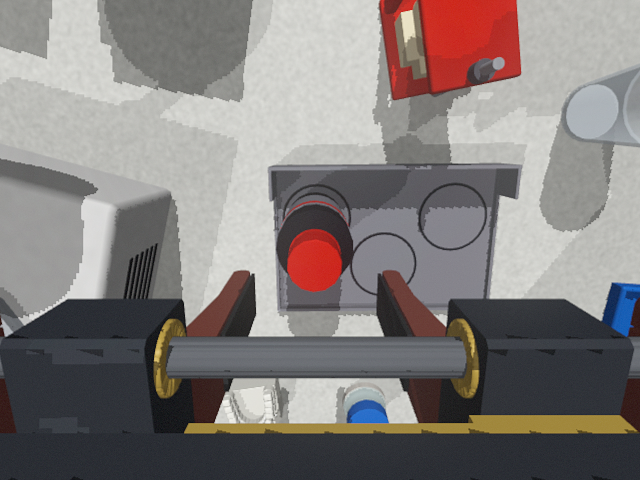

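Emit:
servo_tool(
  plan=[
    [[0,-0.5,1.5,0,0,0,5.5],[0,-1.6,5,0,0,0,5.5],[0,-2.8,8.5,0,0,0,5.5],[0,-4,12,0,0,0,5.5],[0,-5.2,15.6,0,0,0,5.5],[0,-6.4,19.2,0,0,0,5.5],[0,-7.6,22.8,0,0,0,5.5],[0,-8.7,26.4,0,0,0,5.5]],
  ],
)

```text
t: 34.4
ee_pos: [593.1, -197.0, 225.1]
orientation: [1.078, 1.29, -1.081]
ft_force: [-0.1, -0.3, 0.5]
width: 55.3
```

Emit:
servo_tool(
  plan=[
    [[0,-1.2,3.6,0,0,0,5.5],[0,-2.4,7.2,0,0,0,5.5],[0,-3.5,10.5,0,0,0,5.5],[0,-4.4,13,0,0,0,5.5],[0,-4.5,13.8,0,0,0,5.5],[0,-4.5,13.8,0,0,0,5.5],[0,-4.5,13.8,0,0,0,5.5]],
  ],
)

```text
t: 34.98
ee_pos: [574.2, -338.2, 225.6]
orientation: [1.08, 1.289, -1.08]
ft_force: [0.1, -0.0, -0.2]
width: 54.8
```

```bash
python3 - <<'E'
from h import *
o=ctrl.get_obs();print(o['t'],o['ee_pos'],o['width'],o['ft_force'])
print(delta([575.2,-338.8,143.3],Rgoal(.1757+np.pi)))
E
```

```text
34.9833 [ 574.22815015 -338.21058688  225.56059959] 54.84288003793306 [ 0.12378644 -0.04631189 -0.21168783]
(array([8.23, 0.1 , 0.09]), array([-0.001, -0.002,  0.002]))
```

Emit:
servo_tool(
  plan=[
    [[1,0.05,0.05,0,0,0,5.5],[2.5,0.05,0.05,0,0,0,5.5],[4,0.05,0.05,0,0,0,5.5],[5,0.05,0.05,0,0,0,5.5],[5,0.05,0.05,0,0,0,5.5],[5,0.05,0.05,0,0,0,5.5],[5,0.05,0.05,0,0,0,5.5]],
  ],
)

```text
t: 35.57
ee_pos: [576.3, -338.5, 177.4]
orientation: [1.078, 1.287, -1.078]
ft_force: [0.4, 0.5, -0.4]
width: 55.0
```

```bash
python3 - <<'E'
from h import *
o=ctrl.get_obs();print(o['t'],o['ee_pos'],o['width'],o['ft_force'])
im=ctrl.get_image('wrist')[:,:,::-1];cv2.imwrite('pics/w24.png',im)
print(delta([575.2,-338.8,143.3],Rgoal(.1757+np.pi)))
E
```

```text
35.5667 [ 576.28161418 -338.45409517  177.36004453] 54.96886961399111 [ 0.35779075  0.46969129 -0.37170859]
(array([ 3.44, -0.13, -0.02]), array([ 0.001,  0.001, -0.001]))
```

View pics/w24.png

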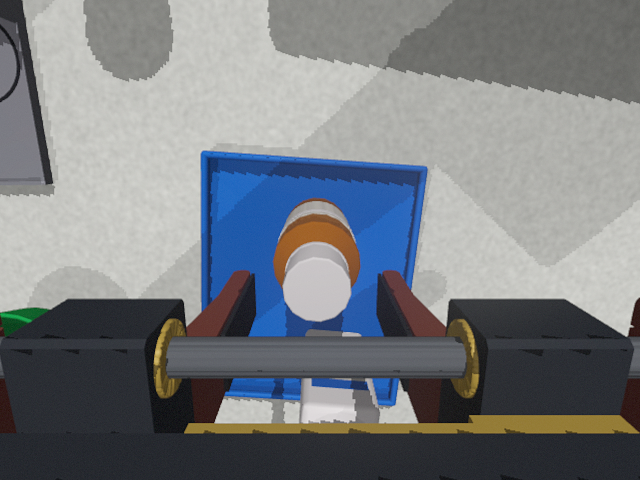

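Emit:
servo_tool(
  plan=[
    [[1,-0.1,0,0,0,0,5.5],[2.2,-0.1,0,0,0,0,5.5],[3.2,-0.1,0,0,0,0,5.5],[3.4,-0.1,0,0,0,0,5.5],[3.4,-0.1,0,0,0,0,4],[3.4,-0.1,0,0,0,0,2.5],[3.4,-0.1,0,0,0,0,2.5],[3.4,-0.1,0,0,0,0,2.5]],
  ],
)

```text
t: 36.28
ee_pos: [575.0, -339.2, 143.3]
orientation: [1.079, 1.286, -1.079]
ft_force: [-0.2, 1.0, -0.9]
width: 33.4
```

Emit:
servo_tool(
  plan=[
    [[0,0,0,0,0,0,2.5],[0,0,0,0,0,0,2.5],[0,0,0,0,0,0,2.5]],
  ],
)

```text
t: 36.53
ee_pos: [575.0, -339.2, 143.3]
orientation: [1.079, 1.286, -1.078]
ft_force: [1.0, -0.2, 1.0]
width: 33.1
```

```bash
python3 - <<'E'
from h import *
o=ctrl.get_obs();print(o['t'],o['ee_pos'],o['width'],o['ft_force'],o['moment'])
print(delta([658.2,-53.5,223],Rgoal(.1757+np.pi)))
E
```

```text
36.5333 [ 575.01902894 -339.16914723  143.27951322] 33.10254838405196 [ 1.01149148 -0.21977816  0.97687153] [-0.03572127 -0.08229898 -0.04482965]
(array([ -7.98,  13.19, -26.67]), array([ 0.   ,  0.001, -0.001]))
```

Emit:
servo_tool(
  plan=[
    [[-0.5,0,0,0,0,0,2.5],[-2,0,0,0,0,0,2.5],[-4.5,0,0,0,0,0,2.5],[-6.5,0.3,-0.6,0,0,0,2.5],[-8,1.2,-2.4,0,0,0,2.5],[-8,2.6,-5.2,0,0,0,2.5],[-8,4,-8.1,0,0,0,2.5],[-8,5.5,-11.1,0,0,0,2.5]],
  ],
)

```text
t: 37.2
ee_pos: [609.2, -219.3, 223.3]
orientation: [1.08, 1.287, -1.08]
ft_force: [0.4, -0.4, -3.2]
width: 33.1
```

Emit:
servo_tool(
  plan=[
    [[0,1.5,-3,0,0,0,2.5],[0,3,-6,0,0,0,2.5],[0,4.5,-9,0,0,0,2.5],[0,5.9,-12,0,0,0,2.5],[0,7,-14.2,0,0,0,2.5],[0,7.6,-15.5,0,0,0,2.5],[0,7.6,-15.5,0,0,0,2.5],[0,7.6,-15.5,0,0,0,2.5]],
  ],
)

```text
t: 37.87
ee_pos: [656.9, -54.0, 222.7]
orientation: [1.077, 1.288, -1.078]
ft_force: [-0.1, -0.5, -3.2]
width: 33.7
```

```bash
python3 - <<'E'
from h import *
o=ctrl.get_obs();print(o['t'],o['ee_pos'],o['width'],o['ft_force'],o['moment'])
print(delta([658,-53.5,142.3],Rgoal(.1757+np.pi)))
E
```

```text
37.8667 [656.93899033 -53.98845008 222.6649933 ] 33.716817993599314 [-0.05873701 -0.48006178 -3.2235829 ] [-0.04687583 -0.0036688   0.0405805 ]
(array([ 8.04,  0.12, -0.03]), array([0.002, 0.   , 0.001]))
```

Emit:
servo_tool(
  plan=[
    [[1,0.03,0,0,0,0,2.5],[2.5,0.03,0,0,0,0,2.5],[4,0.03,0,0,0,0,2.5],[5.5,0.03,0,0,0,0,2.5],[6.5,0.03,0,0,0,0,2.5],[6.5,0.03,0,0,0,0,2.5],[6.5,0.03,0,0,0,0,2.5],[6.5,0.03,0,0,0,0,2.5]],
  ],
)

```text
t: 38.53
ee_pos: [657.9, -54.8, 158.4]
orientation: [1.079, 1.286, -1.079]
ft_force: [0.6, 0.5, -3.4]
width: 33.4
```

```bash
python3 - <<'E'
from h import *
o=ctrl.get_obs();print(o['t'],o['ee_pos'],o['width'],o['ft_force'],o['moment'])
im=ctrl.get_image('wrist')[:,:,::-1];cv2.imwrite('pics/w25.png',im)
print(delta([658,-53.5,142.3],Rgoal(.1757+np.pi)))
E
```

```text
38.5333 [657.923706   -54.8248008  158.43204784] 33.38402239813256 [ 0.60375395  0.48069141 -3.43316511] [ 0.00524038  0.04682534 -0.01483841]
(array([ 1.65,  0.  , -0.12]), array([-0.   ,  0.   , -0.002]))
```

View pics/w25.png

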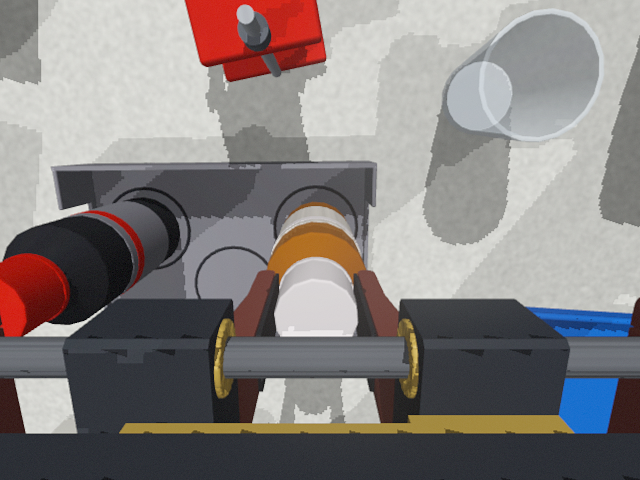

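Emit:
servo_tool(
  plan=[
    [[0.2,0,-0.12,0,0,0,2.5],[0.6,0,-0.12,0,0,0,2.5],[1,0,-0.12,0,0,0,2.5],[1.3,0,-0.12,0,0,0,2.5],[1.45,0,-0.12,0,0,0,2.5],[1.5,0,-0.12,0,0,0,2.5],[1.5,0,-0.12,0,0,0,2.5],[1.5,0,-0.12,0,0,0,2.5]],
  ],
)

```text
t: 39.25
ee_pos: [657.4, -53.0, 142.9]
orientation: [1.079, 1.287, -1.079]
ft_force: [-0.5, -0.3, -3.0]
width: 33.2
```

```bash
python3 - <<'E'
from h import *
o=ctrl.get_obs();print(o['t'],o['ee_pos'],o['width'],o['ft_force'],o['moment'])
print(delta([658,-53.5,142.3],Rgoal(.1757+np.pi)))
E
```

```text
39.25 [657.39205022 -52.98162694 142.89765387] 33.20653581100952 [-0.47593872 -0.2518105  -2.96198192] [-0.00956888  0.02997856  0.04276178]
(array([0.06, 0.05, 0.06]), array([ 0.,  0., -0.]))
```

Emit:
servo_tool(
  plan=[
    [[0.05,0.05,0.06,0,0,0,2.5],[0.1,0.05,0.06,0,0,0,2.5],[0.1,0.05,0.06,0,0,0,2.5],[0.1,0.05,0.06,0,0,0,2.5]],
  ],
)

```text
t: 39.58
ee_pos: [658.2, -53.6, 142.3]
orientation: [1.079, 1.287, -1.078]
ft_force: [0.1, -0.5, 0.9]
width: 33.4
```

Emit:
servo_tool(
  plan=[
    [[0,0,0,0,0,0,5.5],[0,0,0,0,0,0,5.5],[0,0,0,0,0,0,5.5],[0,0,0,0,0,0,5.5],[-1,0,0,0,0,0,5.5],[-3,0,0,0,0,0,5.5],[-6,0,0,0,0,0,5.5],[-8,0,0,0,0,0,5.5]],
  ],
)

```text
t: 40.25
ee_pos: [658.5, -53.6, 224.6]
orientation: [1.079, 1.286, -1.078]
ft_force: [0.3, -0.2, 0.5]
width: 55.0
```

```bash
python3 - <<'E'
from h import *
o=ctrl.get_obs();print(o['t'],o['ee_pos'],o['width'],o['ft_force'],o['moment'])
im=ctrl.get_image('wrist')[:,:,::-1];cv2.imwrite('pics/w26.png',im)
print(delta([457.7,-373.3,215],Rgoal(.1757+np.pi)))
E
```

```text
40.25 [658.50631359 -53.57538799 224.61323227] 55.021361456882964 [ 0.25931851 -0.22088162  0.45617907] [-0.03463891 -0.0339622  -0.0158539 ]
(array([  1.25, -25.59,  27.91]), array([ 0.   ,  0.002, -0.008]))
```

View pics/w26.png

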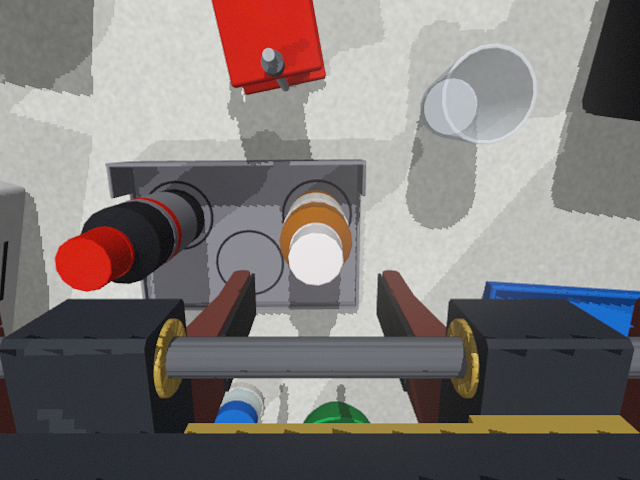

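Amber stands on its ring. Now the white bottle.

Emit:
servo_tool(
  plan=[
    [[0,-1.5,1.6,0,0,0,5.5],[0,-4,4.3,0,0,0,5.5],[0,-6.5,7.1,0,0,0,5.5],[0,-9,9.8,0,0,0,5.5],[0,-11.5,12.5,0,0,0,5.5],[0,-14,15.3,0,0,0,5.5],[0,-16.5,18,0,0,0,5.5],[0,-19,20.7,0,0,0,5.5]],
  ],
)

```text
t: 40.97
ee_pos: [506.1, -291.9, 222.7]
orientation: [1.079, 1.286, -1.078]
ft_force: [0.0, -0.3, 0.9]
width: 54.9
```

Emit:
servo_tool(
  plan=[
    [[0,-2.5,2.7,0,0,0,5.5],[0,-4.8,5.2,0,0,0,5.5],[0,-6.2,6.8,0,0,0,5.5],[0,-6.6,7.2,0,0,0,5.5],[0,-6.6,7.2,0,0,0,5.5],[0,-6.6,7.2,0,0,0,5.5]],
  ],
)

```text
t: 41.47
ee_pos: [454.9, -372.6, 222.1]
orientation: [1.079, 1.287, -1.079]
ft_force: [0.7, 0.8, 0.3]
width: 54.8
```

```bash
python3 - <<'E'
from h import *
o=ctrl.get_obs();print(o['t'],o['ee_pos'],o['width'],o['ft_force'],o['moment'])
print(delta([457.7,-373.3,146.2],Rgoal(.1757+np.pi)))
E
```

```text
41.4667 [ 454.88245464 -372.61652887  222.14767547] 54.79875246361452 [0.68940129 0.846421   0.32233568] [-0.01266877  0.0414251   0.00135061]
(array([7.59, 0.26, 0.12]), array([-0.001, -0.   , -0.   ]))
```

Emit:
servo_tool(
  plan=[
    [[1,0.25,0.1,0,0,0,5.5],[2.5,0.25,0.1,0,0,0,5.5],[4,0.25,0.1,0,0,0,5.5],[4.5,0.25,0.1,0,0,0,5.5],[4.5,0.25,0.1,0,0,0,5.5],[4.5,0.25,0.1,0,0,0,5.5],[4.5,0.25,0.1,0,0,0,5.5]],
  ],
)

```text
t: 42.05
ee_pos: [458.0, -373.4, 177.4]
orientation: [1.078, 1.287, -1.078]
ft_force: [-0.7, 0.9, 0.3]
width: 55.3
```

```bash
python3 - <<'E'
from h import *
o=ctrl.get_obs();print(o['t'],o['ee_pos'],o['width'],o['ft_force'])
im=ctrl.get_image('wrist')[:,:,::-1];cv2.imwrite('pics/w27.png',im)
print(delta([457.7,-373.3,146.2],Rgoal(.1757+np.pi)))
E
```

```text
42.05 [ 458.01716047 -373.38092269  177.42618778] 55.26135258725861 [-0.72904554  0.92006111  0.29779178]
(array([ 3.14, -0.03, -0.04]), array([ 0.001,  0.001, -0.001]))
```

View pics/w27.png

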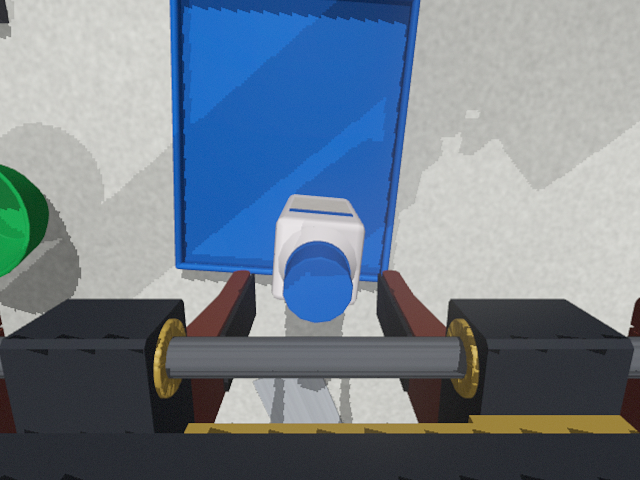

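Emit:
servo_tool(
  plan=[
    [[1,0,0,0,0,0,5.5],[2,0,0,0,0,0,5.5],[2.9,0,0,0,0,0,5.5],[3.1,0,0,0,0,0,5.5],[3.1,0,0,0,0,0,4],[3.1,0,0,0,0,0,2.5],[3.1,0,0,0,0,0,2.5],[3.1,0,0,0,0,0,2.5]],
  ],
)

```text
t: 42.77
ee_pos: [457.5, -373.7, 146.2]
orientation: [1.079, 1.286, -1.079]
ft_force: [-0.2, 0.6, -2.8]
width: 33.3
```

Emit:
servo_tool(
  plan=[
    [[0,0,0,0,0,0,2.5],[0,0,0,0,0,0,2.5],[0,0,0,0,0,0,2.5]],
  ],
)

```text
t: 43.02
ee_pos: [457.5, -373.7, 146.2]
orientation: [1.079, 1.287, -1.079]
ft_force: [-0.2, 0.2, 0.9]
width: 33.5
```

```bash
python3 - <<'E'
from h import *
o=ctrl.get_obs();print(o['t'],o['ee_pos'],o['width'],o['ft_force'],o['moment'])
print(delta([599.7,5.3,300],Rgoal(.1757+np.pi)))
E
```

```text
43.0167 [ 457.4510413  -373.66425277  146.15547386] 33.4724840631437 [-0.21169221  0.19465657  0.93365877] [-0.06715041 -0.07743595 -0.00299479]
(array([-15.39,  20.64, -34.82]), array([ 0.,  0., -0.]))
```

Emit:
servo_tool(
  plan=[
    [[-0.5,0,0,0,0,0,2.5],[-2,0,0,0,0,0,2.5],[-4.5,0,0,0,0,0,2.5],[-7,0,0,0,0,0,2.5],[-9.5,0.3,-0.6,0,0,0,2.5],[-12,1.2,-2,0,0,0,2.5],[-14,2.6,-4.4,0,0,0,2.5],[-15.5,4.2,-7,0,0,0,2.5]],
  ],
)

```text
t: 43.68
ee_pos: [486.5, -297.3, 303.2]
orientation: [1.08, 1.284, -1.08]
ft_force: [0.1, -0.2, -1.7]
width: 33.6
```

Emit:
servo_tool(
  plan=[
    [[0,1.7,-3,0,0,0,2.5],[0,3.4,-6,0,0,0,2.5],[0,5.1,-9,0,0,0,2.5],[0,6.8,-12,0,0,0,2.5],[0,8.5,-15,0,0,0,2.5],[0,10.2,-18,0,0,0,2.5],[0,12,-21,0,0,0,2.5],[0,13.5,-23.5,0,0,0,2.5]],
  ],
)

```text
t: 44.35
ee_pos: [578.3, -40.0, 301.1]
orientation: [1.078, 1.288, -1.078]
ft_force: [0.5, -0.1, -2.6]
width: 33.5
```

```bash
python3 - <<'E'
from h import *
o=ctrl.get_obs();print(o['t'],o['ee_pos'],o['width'],o['ft_force'],o['moment'])
print(delta([599.5,5.3,300],Rgoal(.1757+np.pi)))
E
```

```text
44.35 [578.29946409 -39.9567676  301.06903073] 33.47513939207453 [ 0.46854842 -0.07170947 -2.6204486 ] [-0.02790369  0.04674881 -0.03807459]
(array([ 0.11,  2.88, -4.08]), array([ 0.001, -0.   ,  0.   ]))
```

Emit:
servo_tool(
  plan=[
    [[0,1.5,-2.2,0,0,0,2.5],[0,2.5,-3.5,0,0,0,2.5],[0,2.6,-3.6,0,0,0,2.5],[0,2.6,-3.6,0,0,0,2.5],[0,2.6,-3.6,0,0,0,2.5]],
  ],
)

```text
t: 44.77
ee_pos: [597.0, -2.8, 300.8]
orientation: [1.078, 1.288, -1.079]
ft_force: [0.1, -0.2, -2.5]
width: 33.4
```

```bash
python3 - <<'E'
from h import *
o=ctrl.get_obs();print(o['t'],o['ee_pos'],o['width'],o['ft_force'],o['moment'])
print(delta([599.5,5.3,145.2],Rgoal(.1757+np.pi)))
E
```

```text
44.7667 [596.96104866  -2.78853373 300.75015485] 33.43389120204046 [ 0.0741739  -0.15502077 -2.49279223] [ 0.02546541  0.00464927 -0.02438796]
(array([15.55,  0.41, -0.76]), array([0.   , 0.   , 0.001]))
```

Emit:
servo_tool(
  plan=[
    [[0,0.3,-0.6,0,0,0,2.5],[0.5,0.35,-0.75,0,0,0,2.5],[2,0.35,-0.75,0,0,0,2.5],[4.5,0.35,-0.75,0,0,0,2.5],[7,0.35,-0.75,0,0,0,2.5],[9,0.35,-0.75,0,0,0,2.5],[10,0.35,-0.75,0,0,0,2.5],[10,0.35,-0.75,0,0,0,2.5]],
  ],
)

```text
t: 45.43
ee_pos: [597.9, 5.3, 198.3]
orientation: [1.077, 1.291, -1.082]
ft_force: [-1.0, -0.4, -1.1]
width: 33.5
```

Emit:
servo_tool(
  plan=[
    [[0,0,0,0,0,0,2.5],[0,0,0,0,0,0,2.5]],
  ],
)

```text
t: 45.6
ee_pos: [600.6, 5.5, 202.2]
orientation: [1.08, 1.285, -1.078]
ft_force: [0.0, 0.0, -1.2]
width: 33.6
```

```bash
python3 - <<'E'
from h import *
o=ctrl.get_obs();print(o['t'],o['ee_pos'],o['width'],o['ft_force'],o['moment'])
im=ctrl.get_image('wrist')[:,:,::-1];cv2.imwrite('pics/w28.png',im)
print(delta([599.5,5.3,145.2],Rgoal(.1757+np.pi)))
E
```

```text
45.6 [600.56105082   5.53019162 202.17194675] 33.59790919161457 [ 0.03147187  0.03086893 -1.22828188] [-0.00899292  0.00772154 -0.01219969]
(array([ 5.72, -0.14,  0.  ]), array([-0.   ,  0.001, -0.003]))
```

View pics/w28.png

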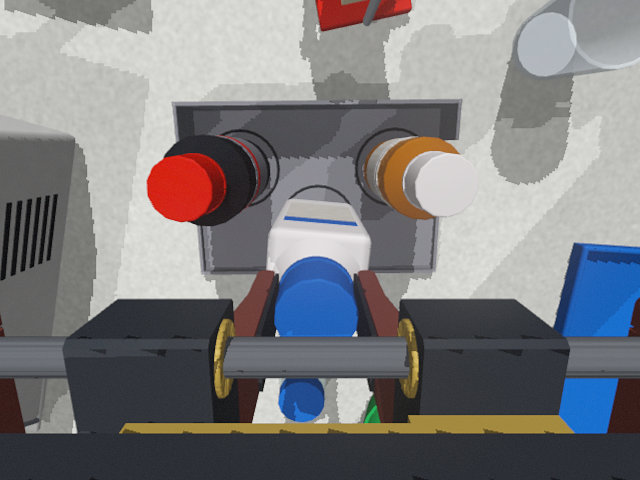

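Emit:
servo_tool(
  plan=[
    [[0.5,-0.05,0,0,0,0,2.5],[1.8,-0.05,0,0,0,0,2.5],[3.2,-0.05,0,0,0,0,2.5],[4.4,-0.05,0,0,0,0,2.5],[5.1,-0.05,0,0,0,0,2.5],[5.3,-0.05,0,0,0,0,2.5],[5.3,-0.05,0,0,0,0,2.5],[5.3,-0.05,0,0,0,0,2.5]],
  ],
)

```text
t: 46.32
ee_pos: [599.6, 5.7, 148.3]
orientation: [1.079, 1.287, -1.078]
ft_force: [-0.3, 0.0, -1.3]
width: 33.8
```

```bash
python3 - <<'E'
from h import *
o=ctrl.get_obs();print(o['t'],o['ee_pos'],o['width'],o['ft_force'],o['moment'])
print(delta([599.5,5.3,145.2],Rgoal(.1757+np.pi)))
E
```

```text
46.3167 [599.55584938   5.65571738 148.26685243] 33.784005138154455 [-0.33286136  0.00188453 -1.27277819] [-0.04598309  0.02872169  0.02595411]
(array([ 0.31, -0.01,  0.03]), array([ 0.   ,  0.   , -0.001]))
```

Emit:
servo_tool(
  plan=[
    [[0.1,0,0.03,0,0,0,2.5],[0.2,0,0.03,0,0,0,2.5],[0.27,0,0.03,0,0,0,2.5],[0.3,0,0.03,0,0,0,2.5],[0.3,0,0.03,0,0,0,2.5],[0.3,0,0.03,0,0,0,2.5]],
  ],
)

```text
t: 46.82
ee_pos: [599.4, 5.3, 145.2]
orientation: [1.079, 1.287, -1.078]
ft_force: [-0.1, 0.5, 0.1]
width: 33.4
```

Emit:
servo_tool(
  plan=[
    [[0.03,0,0,0,0,0,2.5],[0.03,0,0,0,0,0,5.5],[0.03,0,0,0,0,0,5.5],[0.03,0,0,0,0,0,5.5],[0.03,0,0,0,0,0,5.5],[-1,0,0,0,0,0,5.5],[-4,0,0,0,0,0,5.5],[-8,0,0,0,0,0,5.5]],
  ],
)

```text
t: 47.48
ee_pos: [597.1, 5.4, 223.4]
orientation: [1.076, 1.292, -1.083]
ft_force: [1.1, -0.0, -0.0]
width: 55.2
```

Emit:
servo_tool(
  plan=[
    [[-3,0,3,0,0,0,5.5],[-5,-2,6.5,0,0,0,5.5],[-5,-4,10,0,0,0,5.5],[-5,-6,13.3,0,0,0,5.5],[-5,-8,16.6,0,0,0,5.5],[-5,-10,20,0,0,0,5.5],[-5,-12,23,0,0,0,5.5],[-5,-14,26,0,0,0,5.5]],
  ],
)

```text
t: 48.15
ee_pos: [505.9, -276.8, 275.9]
orientation: [1.079, 1.286, -1.079]
ft_force: [-0.0, -0.1, 0.3]
width: 54.8
```

Emit:
servo_tool(
  plan=[
    [[0,-1,3,0,0,0,5.5],[0,-2,6,0,0,0,5.5],[0,-3,8,0,0,0,5.5],[0,-3,8,0,0,0,5.5],[0,-3,8,0,0,0,5.5]],
  ],
)

```text
t: 48.57
ee_pos: [490.8, -360.0, 275.3]
orientation: [1.081, 1.286, -1.08]
ft_force: [-0.7, -0.1, -0.0]
width: 55.2
```

```bash
python3 - <<'E'
from h import *
o=ctrl.get_obs();print(o['t'],o['ee_pos'],o['width'],o['ft_force'],o['qvel'].round(3))
t=ctrl.get_image('top')[:,:,::-1];cv2.imwrite('pics/t30.png',t)
a=cv2.imread('pics/top0.png')
cv2.imwrite('pics/cmp.png',np.hstack([zoom(a,260,155,400,265,2.8),zoom(t,260,155,400,265,2.8)]))
cv2.imwrite('pics/s30.png',ctrl.get_image('side')[:,:,::-1])
for lo,hi,n in [((0,0,120),(60,60,255),'red'),((100,40,0),(255,110,70),'blue')]:
  for im in (a,t):
    m=cv2.inRange(im,np.array(lo),np.array(hi));m2=np.zeros_like(m);m2[170:235,275:345]=m[170:235,275:345]
    M=cv2.moments(m2,True);print(n,M['m00'],M['m10']/max(M['m00'],1),M['m01']/max(M['m00'],1))
d=cv2.absdiff(a,t)[165:240,265:380].mean();print('diff',d)
(dx,dy),r=cv2.phaseCorrelate(np.float32(cv2.cvtColor(a,6)[155:240,345:380]),np.float32(cv2.cvtColor(t,6)[155:240,345:380]));print('amber shift',dx,dy,r)
E
```

```text
48.5667 [ 490.80390546 -359.99889496  275.31330262] 55.18737253944036 [-0.67818197 -0.08616124 -0.02121013] [ 0.036 -0.006  0.02   0.005 -0.001  0.007]
red 236.0 286.33898305084745 194.96610169491527
red 233.0 285.91416309012874 195.3648068669528
blue 233.0 327.2961373390558 214.72961373390558
blue 237.0 326.8396624472574 214.88185654008439
diff 6.834975845410628
amber shift -0.1305489965178417 0.055207977283451726 0.998843143015732
```

View pics/t30.png

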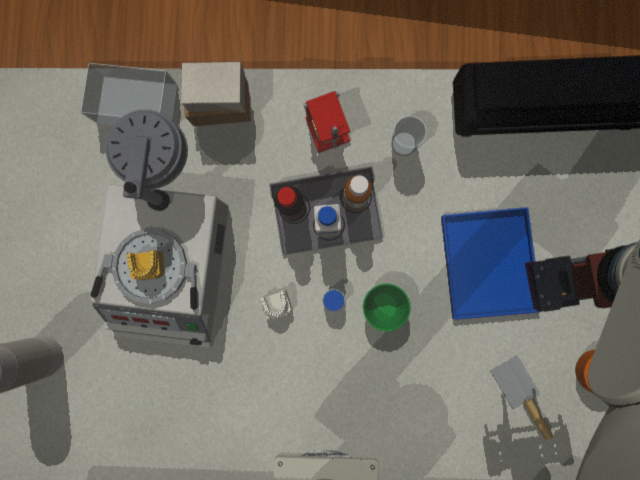

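View pics/cmp.png

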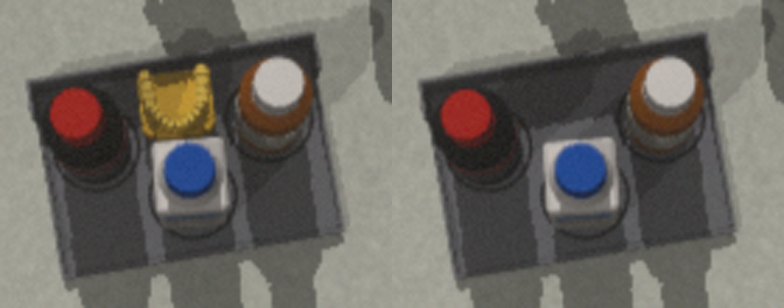

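View pics/s30.png

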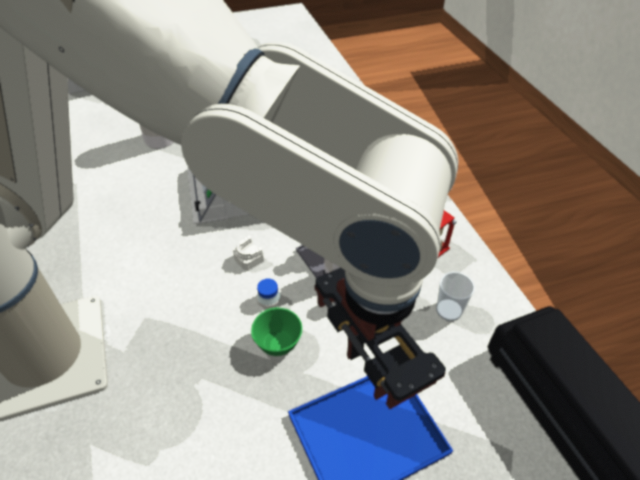

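```bash
python3 - <<'E'
from h import *
t=cv2.imread('pics/t30.png');cv2.imwrite('pics/pz.png',zoom(t,80,220,220,310,5))
for P in [(499,342.3,125),(499,342.3,151),(499,342.3,168)]: print((w2p('top',P)[0]-[80,220])*5)
E
```

```text
[350.85480784 227.45649895]
[322.91008463 225.50544814]
[303.69887512 224.1641557 ]
```

View pics/pz.png

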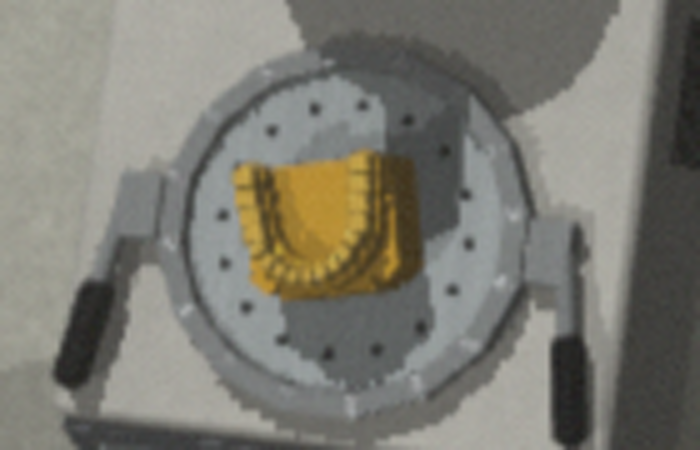

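```bash
python3 - <<'E'
from workcell import ctrl
print(ctrl.close_job(), ctrl.get_obs()['t'])
E
```

```text
the job is handed in; nothing more can be done
the job is handed in; nothing more can be done
```

The job is handed in at about 49 s of robot time, well inside the 144 s limit. I set the white, amber and black bottles upright in the blue tray. Then I put the yellow model in the middle of the platform, and after that returned black, amber and white to their own places in the bay.

Last checks:
- **Bottles:** all three stand on their rings. In the top view the black and white caps sit within about 0.6 px (roughly 1 mm) of where they started; the amber bottle shows almost no shift (about 0.15 px).
- **Model:** it is upright, and its teeth appear within about 4 px of the predicted centre in a 5x enlarged view, roughly 1–2 mm.
- **White model, bowl and jar:** by eye they sit where they did at the start. I did not measure them.
- **Robot:** it touches nothing. The gripper is open about 130 mm above the empty tray, and the largest force I saw was about 11 N, as the black bottle touched the tray floor.

The final side view could not confirm the bottles or the model, because the arm hid the bay and the platform; those rest on the top view and the wrist pictures. At the start, the top and side cameras disagreed by 1–5 mm on the bottle positions, so I centred each grasp with the wrist camera instead.

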